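# Press a shouldered bush home and hold the press lever down

## Task

Take the shouldered brass bush (the thickest part in the wooden rack) and stand it upright, shank down, in the bore of the housing on the lever press, and let go of it while the lever is still parked up behind its safety catch. Then flip the safety catch forward and down, pull the lever down until the bush's shoulder is seated flush on the housing, and finish while still holding the lever down there, since the spring under the bush pushes it out again if the lever is let go. Leave the other parts and the things round about where they are.

Things in the scene. Friction and masses are not known exactly. Their poses are not given: they have to be found in the camera images.
- bush_centre (a point): Centre of the loose brass bush, 60 mm tall, 0.1 kg: round shank 14 mm in diameter, 28 mm long, and above it a round head 20 mm in diameter, 32 mm tall; the step is the shoulder. The point is on the axis, 30 mm above the foot, 2 mm above the shoulder; z points from shank to head. Starts upright in a hole of the rack, foot 10 mm above the mat. Grasp the head, e.g. 18 mm above this point.
- bore_mouth (a point): Centre of the mouth of the bore (15.5 mm in diameter) in the 50 x 50 mm steel block on the press, 40 mm above the mat. z up, x to the press's rear (away from the robot), y to its left. A sprung pin in the bore carries the bush: put in, it stands with its shoulder 9 mm above the block (bush_centre 11 mm above this point); pressed flush, 2 mm. The spring takes 8 N at first, 18 N at the end.
- lever_hinge (a point): Centre of the lever's hinge in the yoke of the fixed press, 100 mm behind the bore and 84 mm above the mat; the hinge axis is level, along the press's y (axes as for bore_mouth). The press's base is 205 x 136 x 10 mm and reaches from 62 mm in front of the bore to 143 mm behind it.
- lever_grip (a point): Centre of the black cross grip at the lever's end: a round barrel, 26 mm in diameter and 40 mm long, level along the press's y, that turns freely on its axle (pinch it by its flat ends). 200 mm from lever_hinge, in the press's x-z plane through the bore. Parked, the lever leans 5 degrees to the rear (grip 283 mm above the mat); pulled level, the grip is 100 mm in front of the bore, 84 mm above the mat.
- press_lever (a joint): Angle of the lever, rad: 0 parked up, grows as the grip is pulled to the front and down; level at 1.658, the bush is flush at about 1.665; stop at 1.70. Takes about 2 N at the grip and stays where left; from about 1.57 on its button presses on the top of the standing bush, whose spring pushes back (about 10 N at the grip at the end). With the catch standing it moves only about 0.06.
- catch_tab (a point): Point on top of the safety catch's thumb tab, 8 mm from its front end, 70 mm above the mat. The catch is a steel prop under a lug of the lever, 50 mm left of the lever; the tab (16 mm wide, 34 mm long, 6 mm thick) sticks out of it to the front. The catch turns about a level axis along the press's y, 26 mm behind and 48 mm below this point. Press the tab down to tip the catch forward.
- safety_catch (a joint): Angle of the catch, rad: 0 standing (lever locked), grows as it is tipped forward and down; the lever is free from about 0.3, the stop is at 0.85. It stays where it is left; about 3 N on the tab moves it.
- dowel_centre (a point): Centre of a plain straight brass dowel, 14 mm in diameter and 50 mm tall, upright in another hole of the rack; to be left there.
- drift_centre (a point): Centre of a slim steel drift with a pointed top, 84 mm tall, 14 mm in diameter at the foot and 9 mm above, upright in another hole of the rack; to be left there.
- rack: Fixed wooden rack block, 44 x 156 x 25 mm, with three holes (17 mm in diameter, 15 mm deep) in a row along its y axis, 52 mm apart; origin at the centre of its underside, on the mat.
- round_tin: Small round metal tin, 35 mm in diameter, 12 mm high, lying on the bench; to be left alone. Origin under its centre.
- movement_holder: Small steel movement holder, 31 x 67 x 11 mm, lying on the bench; to be left alone. Origin under its centre.
- dial_gauge: Pocket dial gauge lying on its back, 70 x 49 x 12 mm; to be left alone. Origin under its middle.

How it is judged:
On the way, in this order (a step that is already met when the one before it is completed fails the run):
1. the bush stands upright in the bore, let go, with the lever parked and the catch still standing (horizontal distance between bush_centre and bore_mouth below 0.003 m and z of bush_centre in the frame of bore_mouth between 0.007 and 0.015 m and angle between bush_centre's own z axis and vertical below 0.13 rad and value of joint safety_catch below 0.2 rad and value of joint press_lever below 0.15 rad and contact force between the fingers and bush below 0.1 N), for 0.2 s.
2. the safety catch is tipped forward with the lever still parked (value of joint safety_catch above 0.3 rad and value of joint press_lever below 0.2 rad and horizontal distance between bush_centre and bore_mouth below 0.004 m), for 0.1 s.
At the end, for the whole second after the job is handed in: Bush upright in the bore (axis within 3 mm, 0.07 rad), shoulder within 1.7 mm of the housing; catch tipped over 0.3 rad; the robot holds the lever down (over 1.62 rad, over 2 N on it), the lever bears on the bush with over 4 N, and the fingers do not touch the bush (horizontal distance between bush_centre and bore_mouth below 0.003 m and z of bush_centre in the frame of bore_mouth between -0.001 and 0.0037 m and angle between bush_centre's own z axis and vertical below 0.07 rad and value of joint press_lever above 1.62 rad and value of joint safety_catch above 0.3 rad and contact force between any of the fingers, the arm and press_lever above 2 N and contact force between press_lever and bush above 4 N and contact force between the fingers and bush below 0.1 N); the arm keeps its last pose, push and grip.
It fails at once if the dowel or the drift is moved by more than 20 mm (distance of any of dowel_centre, drift_centre from where it was at the start of the episode above 0.02 m).
It fails at once if a thing lying round about is moved by more than 20 mm (distance of any of round_tin, movement_holder, dial_gauge from where it was at the start of the episode above 0.02 m).
It also fails if it takes over 61 s, if anything falls off the work surface, if the arm or the gripper's body presses on something with over 40 N, if the wrist force passes 120 N, or if a joint passes its speed limit or range.

## Robot

A 6-joint arm with a two-finger parallel gripper is mounted at the origin on a cart in front of the work surface, level with it; the furniture and walls round the work are solid. World frame = base frame: x ahead of the robot, y to its left, z up, the work surface at z = 0. Lengths are in m, angles in rad, forces in N, time in s.
With the tool pointing down it reaches from about 0.375 to 0.9 m from the base axis. Payload 3.1 kg.
Tool frame: the origin (TCP) lies between the finger pads; the fingertips stand 25 mm ahead of it and the grasp point (between the pads) lies 6 mm ahead of it; y points along the fingers, x is the direction in which the jaws open and shut, and the axes are right-handed (so a half turn about y gives the same grasp; the last joint's range is limited). The gripper opens to 87 mm and grips with 3 to 60 N. Pads are 19 mm wide; open, the fingers measure 117 mm over their backs; the gripper's body (75 mm by 190 mm) begins 51 mm behind the grasp point.
Start: joints at [0.951, 0.527, 1.433, -0, 1.181, -0.178], TCP at [0.267, 0.565, 0.248] pointing down, gripper open.
Joint ranges: [-3.08, 3.08], [-0.75, 2.2], [0.22, 2.44], [-1.43, 4.57], [0, 2.65], [-2.85, 2.85]. Speed limits (rad/s): [2.79, 2.79, 3.14, 3.14, 3.14, 3.14].

## Interface

Orientations are given as a unit quaternion [x, y, z, w].
In Python, from rig import robot gives the robot as it stands.
- The arm moves only by the tool carry_out, never from a script. Its argument "moves" is a list of rows, each a list of 7 numbers: the opening, from 0 (shut) to 1 (fully open), then the shift along the tool's x, y, z in cm, then the turn, a rotation vector about the tool's x, y, z in rad. In form: [[grip, x, y, z, rx, ry, rz], ...]. A call has 1 to 20 rows; each row is the pose to reach, as a shift and turn from the pose commanded when the call began, along the tool's axes at that moment; what a row does not reach only later rows make up. A row lasts 1/10 s, in which the tool goes at most 50 mm and 8.59 degrees, less where a joint would pass 70% of its speed; a pose out of reach is approached as far as the arm can. A call with a gripper value outside its range is refused whole. The fingers move at their own pace and stop on an object; "force" is the grip in N (left out, the last holds). Time passes only in rows, so rows that repeat a pose let the fingers close. It gives the time, the measured TCP pose, the force and the opening at its end, in the units of the state.
- robot.get_obs(): the state, without advancing time (a new reading comes with each control period).
- robot.camera(name): name is "scene" or "top" or "wrist"; returns the picture (400x640x3 uint8, red, green, blue); there is no depth.
- robot.camera_params(name): a dict with "fx", "fy", "cx", "cy" (pixels), "extrinsics" (4x4, takes a point from camera to world coordinates); the wrist camera has in their place "mount" (4x4, takes a point from camera to tool coordinates, whose origin is the TCP and whose axes are the tool frame's). Camera axes: x right, y down, z forward; pixel columns grow to the right and rows downward; lengths in m; the calibration is good to about 2 mm. A picture is of the moment at which its call begins: read the wrist's pose just before it. camera_params takes no time and is no camera call.
- robot.hand_in(): hands the job in, once; it reports no verdict.
The state is a dict: "time": time; "q": joint angles; "joint_velocities": joint speeds; "joint_torque": joint torques, N m; "position": TCP position; "tool_rot": TCP orientation; "ft_force": force on the tool from outside, world axes, zero at the start; "moment": the same for the moment, N m; "grip_width": finger opening in m.
Only numpy, scipy, OpenCV 4.12 (cv2) and the standard library are available. Lean on these libraries where they do the work, as an engineer would, in place of code of your own. Each camera call takes 0.05 s, during which the arm holds its last target.

## Working session

There is one attempt and no reset: what is moved stays moved. The work goes in short steps, Python scripts to look and compute and a tool call to move; the robot and the scene stay as the last step left them, time stands still between calls to the robot, and variables do not carry over. Pictures are saved under pics/ and viewed, and the job is handed in when it is done.

Besides the shell and the picture viewer there is one more tool, called after ">>>" in YAML: its name, and indented under it one key for each argument. carry_out: Moves the arm, as the interface text tells. Its arguments: {"type":"object","properties":{"moves":{"type":"array"},"force":{"type":"number"}},"required":["moves"]}

```bash
ls; mkdir -p pics
python3 - <<'E'
from rig import robot
import cv2
o=robot.get_obs();print(o)
for n in ["scene","top","wrist"]:
    im=robot.camera(n);cv2.imwrite(f"pics/{n}0.png",im[:,:,::-1]);print(n,robot.camera_params(n))
E
```

```text
pics
{'time': 0.0, 'q': array([ 9.50481741e-01,  5.28507474e-01,  1.43387985e+00,  6.74971447e-06,
        1.18137090e+00, -1.78523688e-01]), 'joint_velocities': array([-0.00181126,  0.00074221,  0.00075086,  0.00060572, -0.00045627,
        0.00077904]), 'joint_torque': array([ 3.17404727e-05, -4.40038204e+01, -1.76596159e+01,  6.33099256e-02,
        5.81274997e-02, -1.24259600e-04]), 'position': array([0.26681834, 0.56445149, 0.24655332]), 'tool_rot': array([ 0.59768885,  0.37758799, -0.37900828, -0.59711646]), 'ft_force': array([ 0.59022366, -1.06394897,  0.29280652]), 'moment': array([ 0.02158884, -0.03482208,  0.00291883]), 'grip_width': 0.08735616737023615}
scene {'fx': 510.47338072076815, 'fy': 510.47338072076815, 'cx': 328.20580143709896, 'cy': 197.94755952613937, 'extrinsics': array([[ 0.60512771, -0.44940049,  0.6571603 , -0.54814939],
       [-0.79597623, -0.32537963,  0.51044092, -0.81185514],
       [-0.01556582, -0.83196592, -0.55460834,  1.04304011],
       [ 0.        ,  0.        ,  0.        ,  1.        ]])}
top {'fx': 433.9356116327438, 'fy': 433.9356116327438, 'cx': 318.60167683014527, 'cy': 200.70682045839814, 'extrinsics': array([[ 0.00489195, -0.99701595,  0.07704066,  0.39755545],
       [-0.99979204, -0.00640171, -0.01936227,  0.02675535],
       [ 0.01979769, -0.07692992, -0.99683993,  1.34290778],
       [ 0.        ,  0.        ,  0.        ,  1.        ]])}
wrist {'fx': 312.03276223618127, 'fy': 312.03276223618127, 'cx': 319.2267530013351, 'cy': 197.03423950263374, 'mount': array([[ 9.99998849e-01, -5.30816075e-04,  1.42125497e-03,
        -1.50800879e-05],
       [-1.51271203e-03, -2.77287815e-01,  9.60785709e-01,
        -1.36444505e-01],
       [-1.15903815e-04, -9.60786754e-01, -2.77288299e-01,
         7.53858259e-02],
       [ 0.00000000e+00,  0.00000000e+00,  0.00000000e+00,
         1.00000000e+00]])}
```

View pics/scene0.png

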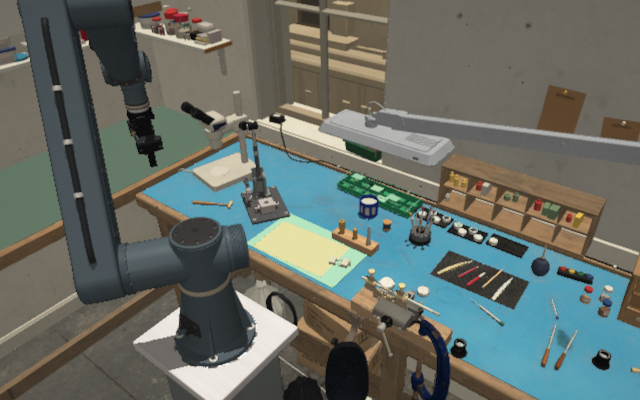

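View pics/top0.png

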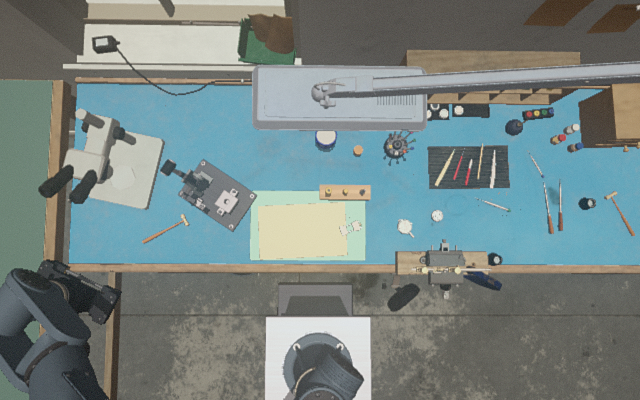

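View pics/wrist0.png

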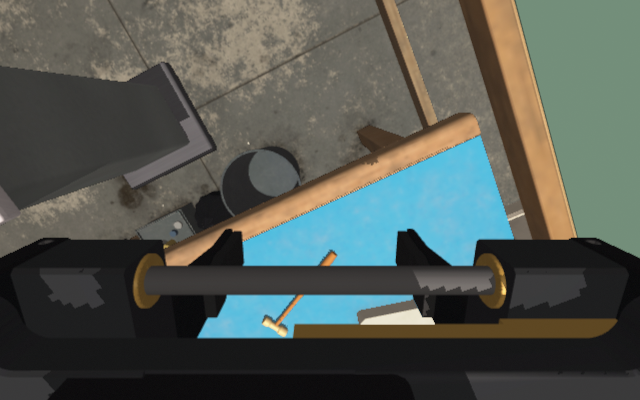

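Run:
```python
import cv2
t=cv2.imread("pics/top0.png");s=cv2.imread("pics/scene0.png")
c=lambda i,x,y,w,h,n,k:cv2.imwrite(n,cv2.resize(i[y:y+h,x:x+w],None,fx=k,fy=k,interpolation=cv2.INTER_CUBIC))
c(t,155,145,110,90,"pics/t_press.png",7)
c(t,310,175,70,70,"pics/t_rack.png",8)
c(s,225,115,75,110,"pics/s_press.png",5.4)
c(s,320,205,70,70,"pics/s_rack.png",8)
```

```text
(no output)
```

View pics/t_press.png

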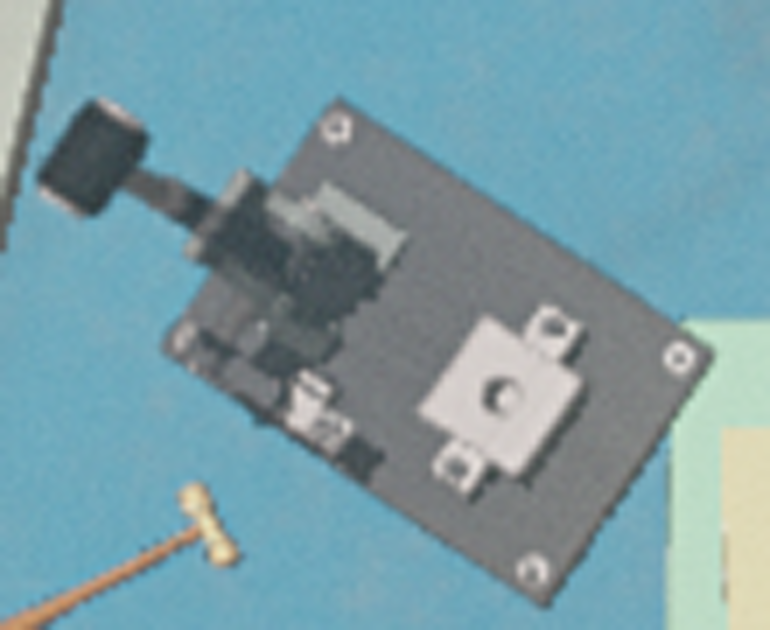

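View pics/t_rack.png

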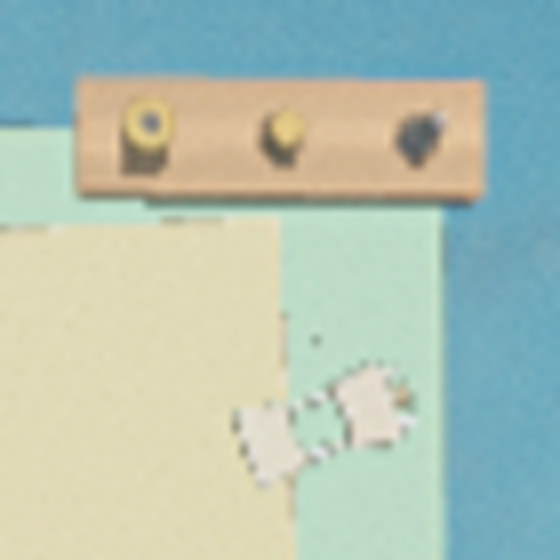

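View pics/s_press.png

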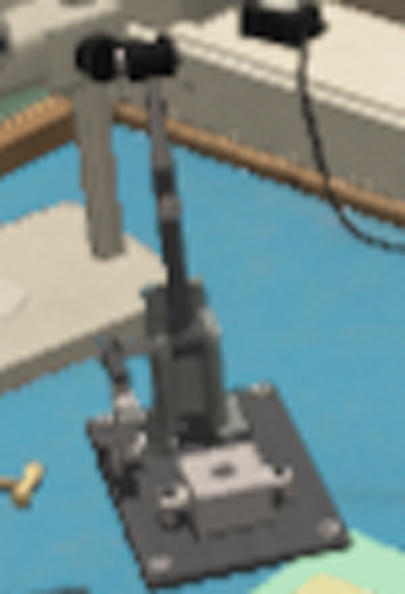

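View pics/s_rack.png

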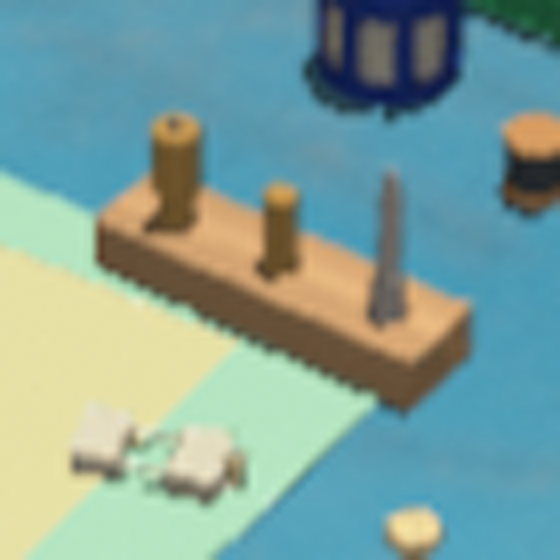

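```bash
cat > h.py <<'E'
import numpy as np, cv2
from scipy.spatial.transform import Rotation as R
from rig import robot
def wcam(o):
    T=np.eye(4);T[:3,:3]=R.from_quat(o['tool_rot']).as_matrix();T[:3,3]=o['position']
    return T@robot.camera_params('wrist')['mount']
def ray(p,u,v,E):
    return E[:3,3],E[:3,:3]@np.array([(u-p['cx'])/p['fx'],(v-p['cy'])/p['fy'],1])
def onz(p,u,v,E,z):
    o,d=ray(p,u,v,E);return o+d*(z-o[2])/d[2]
def tri(rs):
    A=0;b=0
    for o,d in rs:
        d=d/np.linalg.norm(d);P=np.eye(3)-np.outer(d,d);A=A+P;b=b+P@o
    return np.linalg.solve(A,b)
def proj(p,E,X):
    c=E[:3,:3].T@(np.asarray(X)-E[:3,3]);return p['fx']*c[0]/c[2]+p['cx'],p['fy']*c[1]/c[2]+p['cy']
def plan(target,yaw):
    "tool pointing down, tool x horizontal at angle yaw (world) -> shift (cm) and rotvec in current tool axes"
E
python3 - <<'E'
from h import *
p=robot.camera_params('top');E=p['extrinsics'];q=robot.camera_params('scene');F=q['extrinsics']
f=lambda n,u,v,z:print(n,onz(p,u,v,E,z).round(4))
f('bush',328.5,190.6,.07);f('bore',226.7,201.7,.04)
for x,y in [(340,98),(712,352),(548,606),(163,346)]: f('base',155+x/7,145+y/7,.01)
for x,y in [(78,80),(484,82),(484,200),(78,190)]: f('rack',310+x/8,175+y/8,.025)
f('grip',155+92/7,145+158/7,.283)
f('tab',155+328/7,145+428/7,.07)
print('bushS',onz(q,320+176/8,205+122/8,F,.07),'boreS',onz(q,225+225/5.4,115+470/5.4,F,.04),'gripS',onz(q,225+125/5.4,115+57/5.4,F,.283))
print(R.from_quat(robot.get_obs()['tool_rot']).as_matrix().round(3))
E
```

```text
bush [ 0.526 -0.027  0.07 ]
bore [0.4935 0.2771 0.04  ]
base [0.6275 0.3568 0.01  ]
base [0.5161 0.1913 0.01  ]
base [0.4044 0.2609 0.01  ]
base [0.5171 0.4311 0.01  ]
rack [ 0.5476 -0.0021  0.025 ]
rack [ 0.5479 -0.1576  0.025 ]
rack [ 0.5026 -0.1574  0.025 ]
rack [ 0.5054 -0.0023  0.025 ]
grip [0.5585 0.3749 0.283 ]
tab [0.4778 0.3434 0.07  ]
bushS [ 0.52772822 -0.03076717  0.07      ] boreS [0.49292766 0.27078814 0.04      ] gripS [0.54764799 0.38096966 0.283     ]
[[ 0.428 -0.001 -0.904]
 [ 0.904 -0.001  0.428]
 [-0.002 -1.     0.   ]]
```

```bash
cat >> h.py <<'E'
    o=robot.get_obs();Rc=R.from_quat(o['tool_rot']).as_matrix()
    x=np.array([np.cos(yaw),np.sin(yaw),0]);y=np.array([0,0,-1.]);Rt=np.c_[x,y,np.cross(x,y)]
    d=Rc.T@(np.asarray(target)-o['position'])*100
    rv=R.from_matrix(Rc.T@Rt).as_rotvec()
    print('pos',o['position'].round(4),'q',o['q'].round(2),'shift cm',d.round(2),'rotvec',rv.round(4),'deg',np.degrees(np.linalg.norm(rv)).round(1))
def snap(n):
    o=robot.get_obs();im=robot.camera('wrist')[:,:,::-1].copy();cv2.imwrite(f'pics/{n}.png',im)
    np.save(f'pics/{n}.npy',wcam(o));return im
E
python3 -c "
from h import *
plan([.527,-.028,.22],0)"
```

```text
pos [0.2669 0.5646 0.2468] q [ 0.95  0.53  1.43  0.    1.18 -0.18] shift cm [-42.44   2.73 -48.85] rotvec [ 6.000e-04  1.129e+00 -1.600e-03] deg 64.7
```

>>> carry_out:
  moves:
    - [1, -42.4, 2.7, -48.8, 0, 1.129, 0]
    - [1, -42.4, 2.7, -48.8, 0, 1.129, 0]
    - [1, -42.4, 2.7, -48.8, 0, 1.129, 0]
    - [1, -42.4, 2.7, -48.8, 0, 1.129, 0]
    - [1, -42.4, 2.7, -48.8, 0, 1.129, 0]
    - [1, -42.4, 2.7, -48.8, 0, 1.129, 0]
    - [1, -42.4, 2.7, -48.8, 0, 1.129, 0]
    - [1, -42.4, 2.7, -48.8, 0, 1.129, 0]
    - [1, -42.4, 2.7, -48.8, 0, 1.129, 0]
    - [1, -42.4, 2.7, -48.8, 0, 1.129, 0]
    - [1, -42.4, 2.7, -48.8, 0, 1.129, 0]
    - [1, -42.4, 2.7, -48.8, 0, 1.129, 0]
    - [1, -42.4, 2.7, -48.8, 0, 1.129, 0]
    - [1, -42.4, 2.7, -48.8, 0, 1.129, 0]
    - [1, -42.4, 2.7, -48.8, 0, 1.129, 0]
    - [1, -42.4, 2.7, -48.8, 0, 1.129, 0]

```text
time: 1.75
position: [0.5259, -0.0259, 0.2202]
tool_rot: [-0.707, 0.0, 0.001, 0.707]
ft_force: [0.4, 0.1, -0.7]
grip_width: 0.087
```

Run:
```python
from h import *
snap('w1');plan([.527,-.028,.22],0)
```

```text
pos [ 0.5259 -0.0255  0.2203] q [-0.26  0.43  1.71  0.    1.   -0.26] shift cm [ 0.11  0.03 -0.25] rotvec [-0.0007  0.0015 -0.0016] deg 0.1
```

View pics/w1.png

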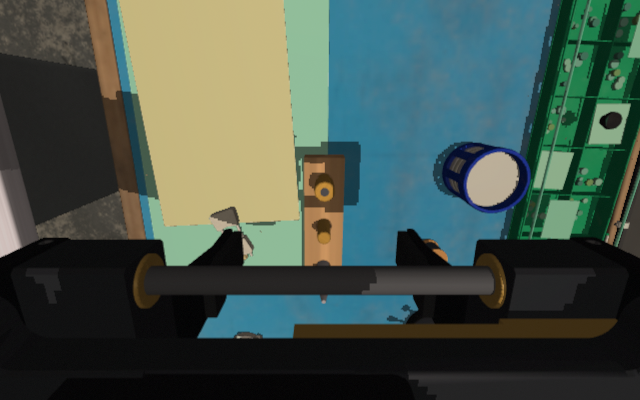

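Run:
```python
from h import *
im=cv2.imread('pics/w1.png');cv2.imwrite('pics/w1c.png',cv2.resize(im[140:260,270:380],None,fx=6,fy=5,interpolation=cv2.INTER_CUBIC))
```

```text
(no output)
```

View pics/w1c.png

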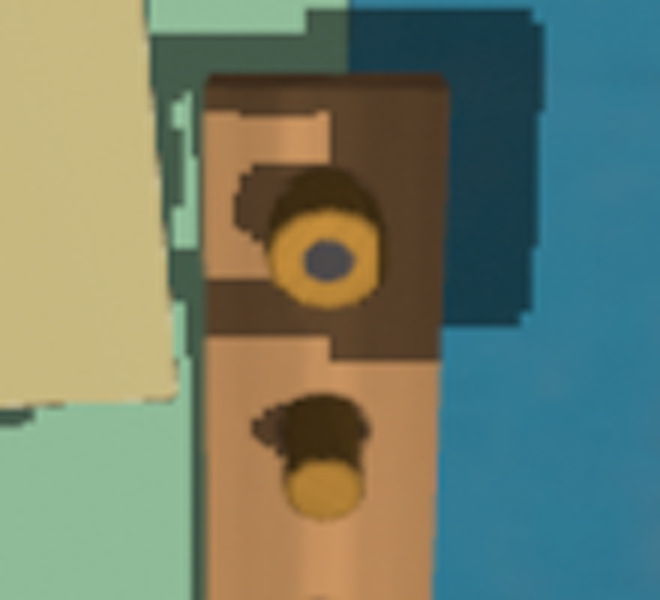

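Run:
```python
from h import *
p=robot.camera_params('wrist');E=np.load('pics/w1.npy')
print(onz(p,324.2,191.4,E,.07),onz(p,323.9,238,E,.06))
c=[onz(p,270+x/6,140+y/5,E,.025) for x,y in [(205,110),(443,110)]];print(c)
b=onz(p,324.2,191.4,E,.07)
plan([b[0],b[1],.070],0)
```

```text
[ 0.53113089 -0.02675744  0.07      ] [ 0.53121236 -0.0789829   0.06      ]
[array([ 0.5101901 , -0.00618946,  0.025     ]), array([ 0.55268245, -0.00616011,  0.025     ])]
pos [ 0.5259 -0.0255  0.2203] q [-0.26  0.43  1.71  0.    1.   -0.26] shift cm [ 0.54 15.03 -0.13] rotvec [-0.0007  0.0015 -0.0016] deg 0.1
```

>>> carry_out:
  moves:
    - [1, 0.5, 4, -0.15, 0, 0, 0]
    - [1, 0.5, 8, -0.15, 0, 0, 0]
    - [1, 0.5, 11, -0.15, 0, 0, 0]
    - [1, 0.5, 13, -0.15, 0, 0, 0]
    - [1, 0.5, 14.5, -0.15, 0, 0, 0]
    - [1, 0.5, 15.6, -0.15, 0, 0, 0]
    - [1, 0.5, 15.6, -0.15, 0, 0, 0]

```text
time: 2.5
position: [0.5309, -0.027, 0.0636]
tool_rot: [-0.707, 0.0, 0.002, 0.707]
ft_force: [0.6, 1.1, -0.4]
grip_width: 0.0867
```

Run:
```python
from h import *
snap('w2');plan([.53,-.027,.064],0)
```

```text
pos [ 0.5316 -0.0274  0.0644] q [-0.26  0.69  1.8   0.    0.65 -0.26] shift cm [-0.16  0.04  0.04] rotvec [-0.0003  0.0015 -0.0011] deg 0.1
```

View pics/w2.png

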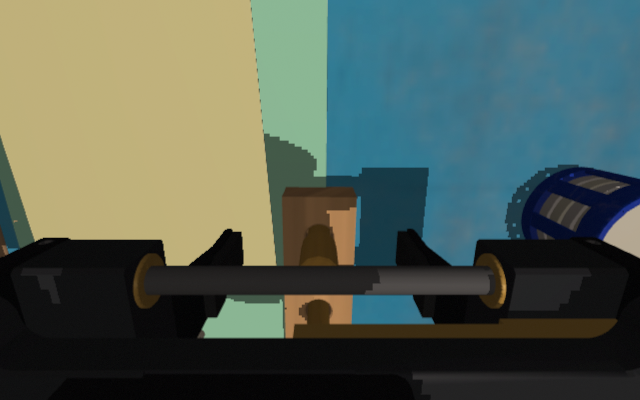

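>>> carry_out:
  moves:
    - [0.1, 0, 0, 0, 0, 0, 0]
    - [0.1, 0, 0, 0, 0, 0, 0]
    - [0.1, 0, 0, 0, 0, 0, 0]
    - [0.1, 0, 0, 0, 0, 0, 0]
    - [0.1, 0, 0, 0, 0, 0, 0]
    - [0.1, 0, 0, 0, 0, 0, 0]
    - [0.1, 0, 0, 0, 0, 0, 0]
    - [0.1, 0, 0, 0, 0, 0, 0]
  force: 25

```text
time: 3.35
position: [0.532, -0.0285, 0.0645]
tool_rot: [-0.707, 0.0, 0.0, 0.707]
ft_force: [0.9, -0.7, 0.3]
grip_width: 0.0311
```

>>> carry_out:
  moves:
    - [0.1, 0, 0, 0, 0, 0, 0]
    - [0.1, 0, 0, 0, 0, 0, 0]
    - [0.1, 0, 0, 0, 0, 0, 0]
    - [0.1, 0, 0, 0, 0, 0, 0]

```text
time: 3.75
position: [0.532, -0.0284, 0.0645]
tool_rot: [-0.707, 0.0, 0.0, 0.707]
ft_force: [-0.6, -0.2, -0.5]
grip_width: 0.0183
```

>>> carry_out:
  moves:
    - [0.1, 0, -1, 0, 0, 0, 0]
    - [0.1, 0, -3, 0, 0, 0, 0]
    - [0.1, 0, -6, 0, 0, 0, 0]
    - [0.1, 0, -10, 0, 0, 0, 0]
    - [0.1, 0, -14, 0, 0, 0, 0]
    - [0.1, 0, -14, 0, 0, 0, 0]
    - [0.1, 0, -14, 0, 0, 0, 0]

```text
time: 4.45
position: [0.5322, -0.0285, 0.2059]
tool_rot: [0.707, 0.001, 0.001, -0.707]
ft_force: [-1.4, -0.4, -2.3]
grip_width: 0.0184
```

Run:
```python
from h import *
snap('w3');print(robot.get_obs()['grip_width'],robot.get_obs()['ft_force'])
s=robot.camera('scene')[:,:,::-1];cv2.imwrite('pics/s3.png',cv2.resize(s[150:280,290:420],None,fx=5,fy=4.6,interpolation=cv2.INTER_CUBIC))
```

```text
0.01805013536051636 [-0.87170632 -0.10399701 -1.42413044]
```

View pics/w3.png

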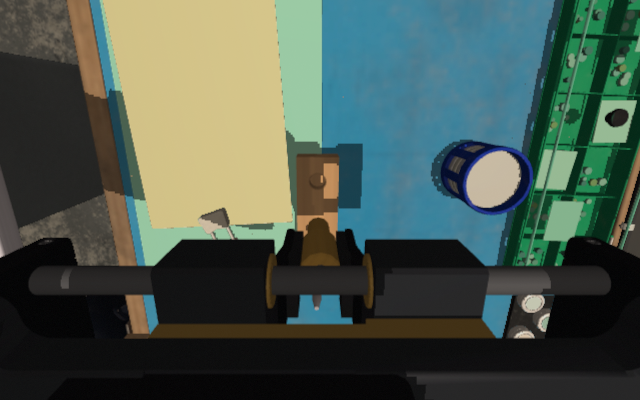

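View pics/s3.png

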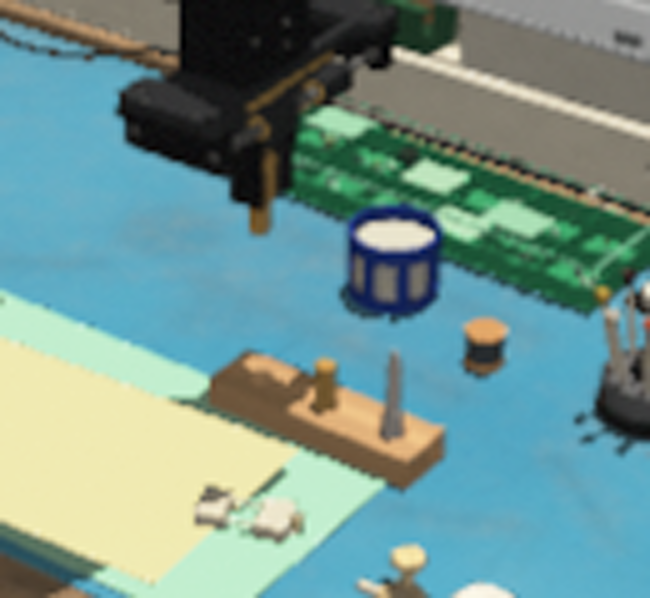

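Run:
```python
from h import *
plan([.46,.227,.21],np.radians(146.2))
im=cv2.imread('pics/w3.png');cv2.imwrite('pics/w3c.png',cv2.resize(im[170:330,270:370],None,fx=5,fy=3.7,interpolation=cv2.INTER_CUBIC))
p=robot.camera_params('wrist');M=p['mount']
for d in (0,.001,.002): print([np.round(proj(p,M,X),1) for X in ((0,.054,d+.007),(0,.054,d-.007),(-.007,.054,d),(.007,.054,d),(0,.025,0),(0,.025,.0095))])
```

```text
pos [ 0.5308 -0.0281  0.2036] q [-0.26  0.46  1.71 -0.    0.97 -0.26] shift cm [-7.08 -0.6  25.51] rotvec [-3.6000e-03 -2.5516e+00 -1.0000e-04] deg 146.2
[array([318.1, 217.9]), array([318.1, 237.9]), array([307.4, 228. ]), array([328.8, 228. ]), array([318. , 247.1]), array([317.9, 231.4])]
[array([318.1, 216.5]), array([318.1, 236.5]), array([307.4, 226.6]), array([328.8, 226.6]), array([318. , 247.1]), array([317.9, 231.4])]
[array([318.1, 215. ]), array([318.1, 235.1]), array([307.4, 225.2]), array([328.9, 225.2]), array([318. , 247.1]), array([317.9, 231.4])]
```

View pics/w3c.png

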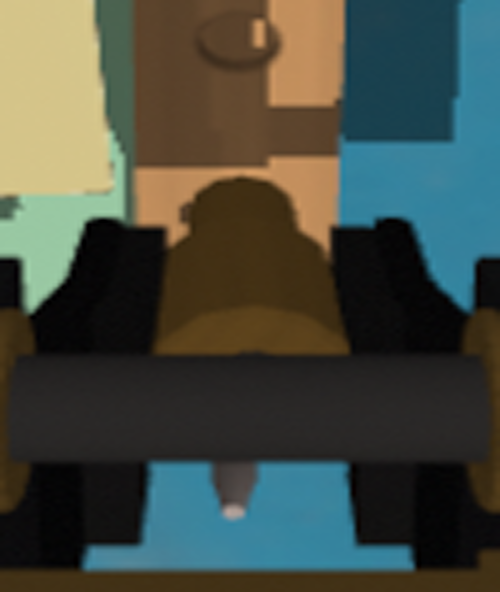

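>>> carry_out:
  moves:
    - [0.1, -7.1, -0.6, 20, 0, -2.552, 0]
    - [0.1, -7.1, -0.6, 20, 0, -2.552, 0]
    - [0.1, -7.1, -0.6, 20, 0, -2.552, 0]
    - [0.1, -7.1, -0.6, 20, 0, -2.552, 0]
    - [0.1, -7.1, -0.6, 20, 0, -2.552, 0]
    - [0.1, -7.1, -0.6, 20, 0, -2.552, 0]
    - [0.1, -7.1, -0.6, 20, 0, -2.552, 0]
    - [0.1, -7.1, -0.6, 20, 0, -2.552, 0]
    - [0.1, -7.1, -0.6, 20, 0, -2.552, 0]
    - [0.1, -7.1, -0.6, 20, 0, -2.552, 0]
    - [0.1, -7.1, -0.6, 20, 0, -2.552, 0]
    - [0.1, -7.1, -0.6, 20, 0, -2.552, 0]
    - [0.1, -7.1, -0.6, 20, 0, -2.552, 0]
    - [0.1, -7.1, -0.6, 20, 0, -2.552, 0]
    - [0.1, -7.1, -0.6, 20, 0, -2.552, 0]
    - [0.1, -7.1, -0.6, 22, 0, -2.552, 0]
    - [0.1, -7.1, -0.6, 25.5, 0, -2.552, 0]
    - [0.1, -7.1, -0.6, 25.5, 0, -2.552, 0]
    - [0.1, -7.1, -0.6, 25.5, 0, -2.552, 0]
    - [0.1, -7.1, -0.6, 25.5, 0, -2.552, 0]

```text
time: 6.55
position: [0.4602, 0.2259, 0.2094]
tool_rot: [-0.205, -0.676, 0.677, 0.207]
ft_force: [-0.4, -0.4, -0.9]
grip_width: 0.0181
```

Run:
```python
from h import *
snap('w4');plan([.4935,.277,.2],np.radians(146.2))
```

```text
pos [0.4604 0.2257 0.2097] q [ 0.24  0.43  1.75 -0.    0.96 -2.31] shift cm [ 0.11  0.96 -6.1 ] rotvec [-0.0019 -0.001   0.0014] deg 0.1
```

View pics/w4.png

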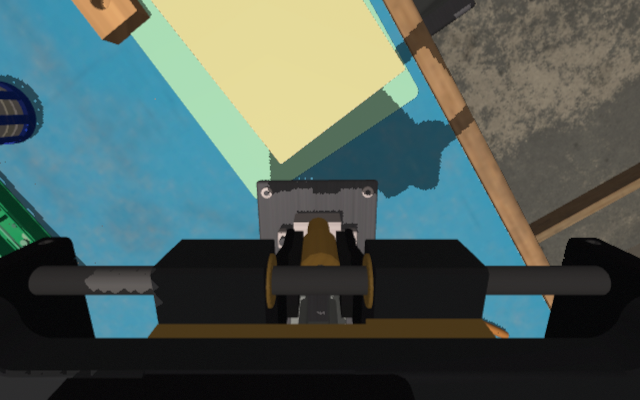

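>>> carry_out:
  moves:
    - [0.1, 0.1, 0.3, -2, 0, 0, 0]
    - [0.1, 0.1, 0.6, -4, 0, 0, 0]
    - [0.1, 0.1, 0.9, -6, 0, 0, 0]
    - [0.1, 0.1, 0.9, -6, 0, 0, 0]
    - [0.1, 0.1, 0.9, -6, 0, 0, 0]

```text
time: 7.1
position: [0.4931, 0.276, 0.2011]
tool_rot: [-0.205, -0.676, 0.677, 0.206]
ft_force: [0.1, -0.4, -0.8]
grip_width: 0.0183
```

Run:
```python
from h import *
im=snap('w5');plan([.4935,.277,.2],np.radians(146.2))
cv2.imwrite('pics/w5c.png',cv2.resize(im[110:270,230:410],None,fx=4.4,fy=3.7,interpolation=cv2.INTER_CUBIC))
```

```text
pos [0.4927 0.2759 0.2012] q [ 0.31  0.51  1.63 -0.    1.01 -2.24] shift cm [ 0.    0.11 -0.14] rotvec [-0.002  -0.0005  0.0011] deg 0.1
```

View pics/w5c.png

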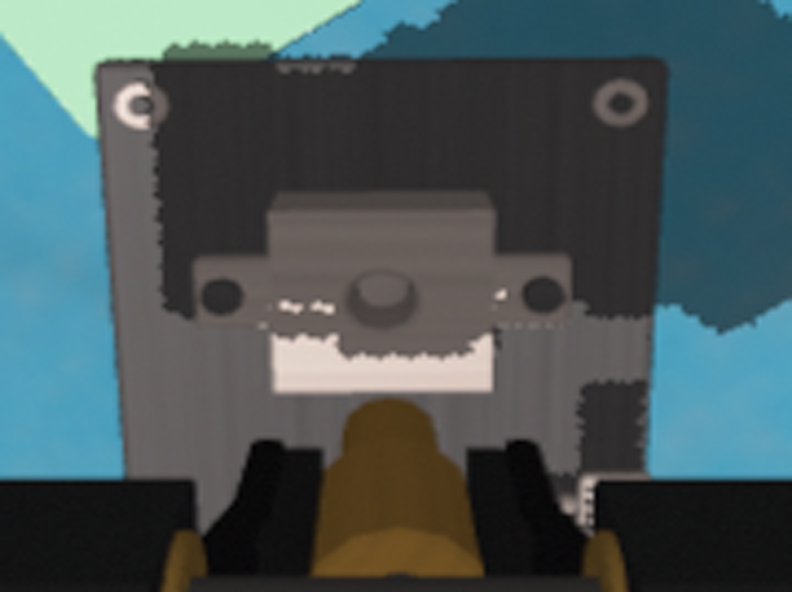

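Run:
```python
from h import *
p=robot.camera_params('wrist');E=np.load('pics/w5.npy');o=robot.get_obs()
Rc=R.from_quat(o['tool_rot']).as_matrix()
b=onz(p,316.8,190.5,E,.04);print(b,'tool',(Rc.T@(b-o['position'])*100).round(2))
for u,v in ((268,208),(495,208),(493,392),(272,392)):
    c=onz(p,230+u/4.4,110+v/3.7,E,.04);print((Rc.T@(c-o['position'])*100).round(2))
```

```text
[0.49732065 0.27728856 0.04      ] tool [-0.32 16.11 -0.41]
[-2.81 16.12  2.02]
[ 2.17 16.12  2.02]
[ 2.23 16.11 -3.07]
[-2.85 16.11 -3.07]
```

>>> carry_out:
  moves:
    - [0.1, -0.3, 3, -0.45, 0, 0, 0]
    - [0.1, -0.3, 6, -0.45, 0, 0, 0]
    - [0.1, -0.3, 8, -0.45, 0, 0, 0]
    - [0.1, -0.3, 8.8, -0.45, 0, 0, 0]
    - [0.1, -0.3, 8.8, -0.45, 0, 0, 0]
    - [0.1, -0.3, 8.8, -0.45, 0, 0, 0]

```text
time: 7.75
position: [0.4991, 0.2788, 0.1144]
tool_rot: [0.206, 0.677, -0.676, -0.205]
ft_force: [-1.0, 1.0, -0.9]
grip_width: 0.0179
```

Run:
```python
from h import *
im=snap('w6');plan([.4973,.2773,.11],np.radians(146.2))
cv2.imwrite('pics/w6c.png',cv2.resize(im[140:270,250:390],None,fx=5.5,fy=4.5,interpolation=cv2.INTER_CUBIC))
s=robot.camera('scene')[:,:,::-1];cv2.imwrite('pics/s6.png',cv2.resize(s[100:230,210:340],None,fx=5,fy=4.6,interpolation=cv2.INTER_CUBIC))
```

```text
pos [0.4994 0.2791 0.1148] q [ 0.31  0.64  1.68 -0.    0.82 -2.24] shift cm [0.07 0.48 0.26] rotvec [ 0.0018  0.     -0.0014] deg 0.1
```

View pics/w6c.png

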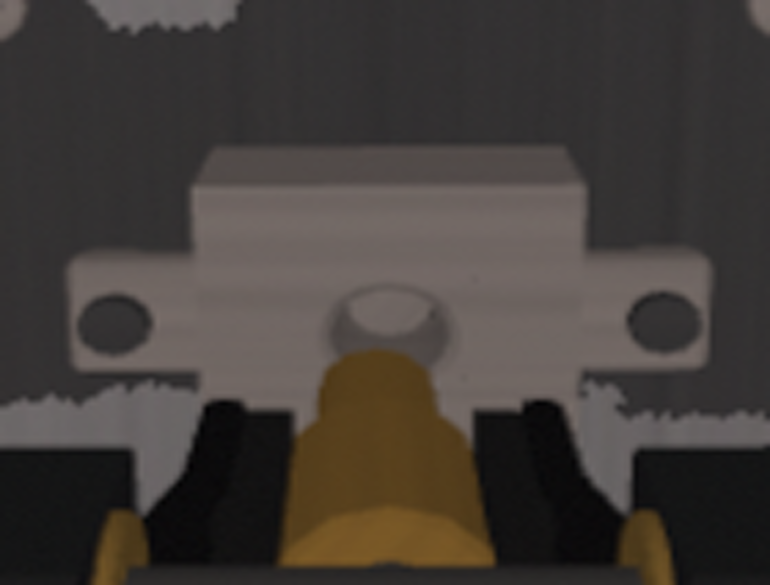

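View pics/s6.png

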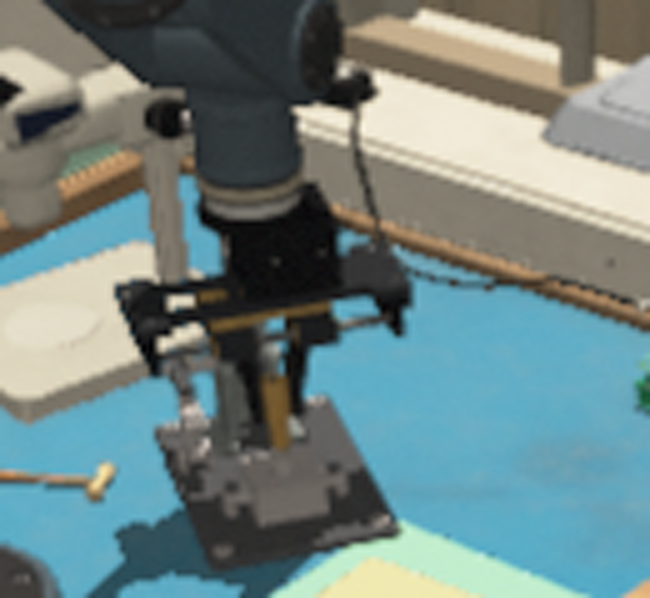

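Run:
```python
from h import *
p=robot.camera_params('wrist');E=np.load('pics/w6.npy');o=robot.get_obs()
Rc=R.from_quat(o['tool_rot']).as_matrix()
g=lambda x,y,z:(Rc.T@(onz(p,250+x/5.5,140+y/4.5,E,z)-o['position'])*100).round(2)
zf=o['position'][2]-.0545
print('bore top',g(389,284,.04),'L',g(326,330,.04),'R',g(453,330,.04));print('foot top',g(376,350,zf),'L',g(320,385,zf),g(434,385,zf))
print('block corners',g(192,187,.04),g(585,187,.04))
```

```text
bore top [0.06 7.49 1.09] L [-0.76  7.49  0.32] R [0.89 7.49 0.32]
foot top [-0.1   5.45  0.72] L [-0.77  5.45  0.19] [0.58 5.45 0.19]
block corners [-2.42  7.49  2.65] [2.53 7.48 2.65]
```

>>> carry_out:
  moves:
    - [0.1, 0.15, 0.5, 0.25, 0, 0, 0]
    - [0.1, 0.15, 1, 0.25, 0, 0, 0]
    - [0.1, 0.15, 1.5, 0.25, 0, 0, 0]
    - [0.1, 0.15, 1.5, 0.25, 0, 0, 0]
    - [0.1, 0.15, 1.5, 0.25, 0, 0, 0]

```text
time: 8.35
position: [0.4958, 0.2778, 0.0982]
tool_rot: [-0.205, -0.676, 0.677, 0.206]
ft_force: [0.3, -0.4, -0.8]
grip_width: 0.0185
```

Run:
```python
from h import *
im=snap('w7');o=robot.get_obs();print(o['position'],o['ft_force'])
cv2.imwrite('pics/w7c.png',cv2.resize(im[150:270,260:380],None,fx=6.5,fy=5,interpolation=cv2.INTER_CUBIC))
```

```text
[0.49598892 0.27783618 0.09842491] [ 0.18074183  0.64689924 -1.16322432]
```

View pics/w7c.png

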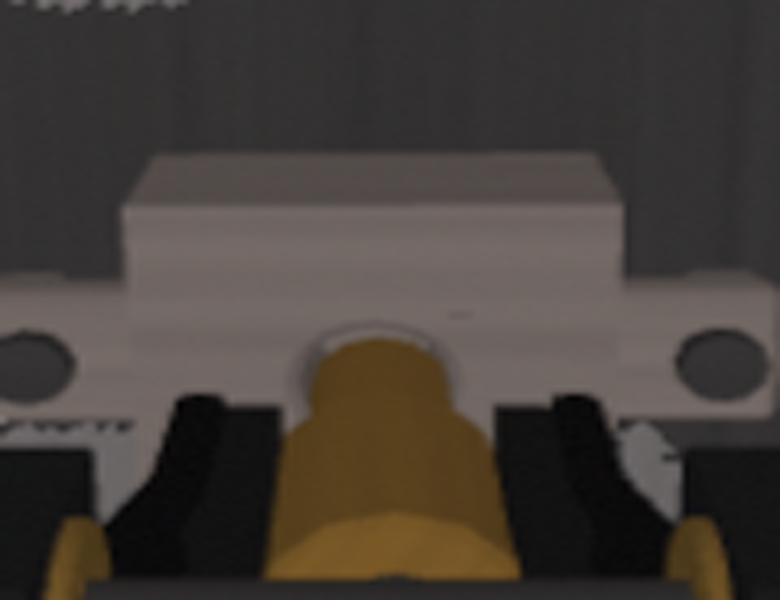

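Run:
```python
from h import *
p=robot.camera_params('wrist');E=np.load('pics/w7.npy');o=robot.get_obs()
Rc=R.from_quat(o['tool_rot']).as_matrix()
g=lambda x,y,z:(Rc.T@(onz(p,260+x/6.5,150+y/5,E,z)-o['position'])*100).round(2)
for zf in (o['position'][2]-.0545,o['position'][2]-.0525):
  print('bore top',g(379,322,.04),'L',g(299,365,.04),'R',g(459,365,.04));print('foot top',g(380,338,zf),'L',g(312,375,zf),g(448,375,zf))
print('block corners',g(122,206,.04),g(624,206,.04))
```

```text
bore top [-0.11  5.84  0.77] L [-0.93  5.84  0.16] R [0.71 5.84 0.16]
foot top [-0.1   5.45  0.69] L [-0.78  5.45  0.17] [0.58 5.45 0.17]
bore top [-0.11  5.84  0.77] L [-0.93  5.84  0.16] R [0.71 5.84 0.16]
foot top [-0.1   5.25  0.76] L [-0.78  5.25  0.25] [0.58 5.25 0.25]
block corners [-2.66  5.84  2.35] [2.33 5.84 2.35]
```

>>> carry_out:
  moves:
    - [0.1, 0, 0.3, -0.05, 0, 0, 0]
    - [0.1, 0, 0.6, -0.05, 0, 0, 0]
    - [0.1, 0, 0.9, -0.05, 0, 0, 0]
    - [0.1, 0, 0.9, -0.05, 0, 0, 0]

```text
time: 8.8
position: [0.4967, 0.2784, 0.0892]
tool_rot: [0.206, 0.677, -0.676, -0.205]
ft_force: [1.0, 0.7, -2.3]
grip_width: 0.0178
```

>>> carry_out:
  moves:
    - [0.1, 0, 0.3, 0, 0, 0, 0]
    - [0.1, 0, 0.6, 0, 0, 0, 0]
    - [0.1, 0, 0.9, 0, 0, 0, 0]
    - [0.1, 0, 0.9, 0, 0, 0, 0]

```text
time: 9.2
position: [0.4967, 0.2784, 0.0802]
tool_rot: [0.206, 0.677, -0.676, -0.205]
ft_force: [1.5, 1.6, -2.8]
grip_width: 0.0183
```

Run:
```python
from h import *
im=snap('w8');o=robot.get_obs();print(o['position'],o['ft_force'],o['moment'],o['grip_width'])
cv2.imwrite('pics/w8c.png',cv2.resize(im[150:270,260:380],None,fx=6.5,fy=5,interpolation=cv2.INTER_CUBIC))
```

```text
[0.4966288  0.27835826 0.08027061] [ 2.3047129   1.10142153 -3.09152885] [ 0.34368091 -0.33912959  0.01830956] 0.018467820745351058
```

View pics/w8c.png

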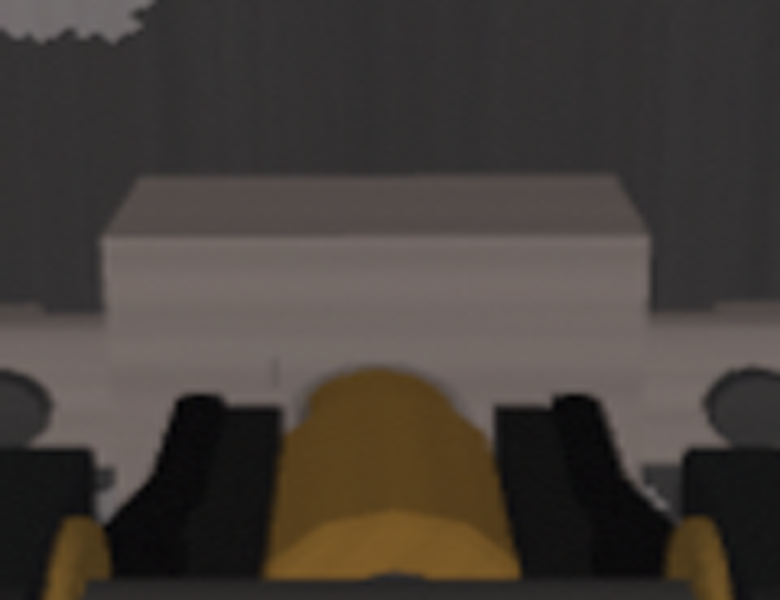

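>>> carry_out:
  moves:
    - [0.1, 0, 0.2, -0.05, 0, 0, 0]
    - [0.1, 0, 0.4, -0.05, 0, 0, 0]
    - [0.1, 0, 0.4, -0.05, 0, 0, 0]

```text
time: 9.55
position: [0.4967, 0.2786, 0.0764]
tool_rot: [0.206, 0.677, -0.677, -0.205]
ft_force: [1.7, 0.5, -1.3]
grip_width: 0.0179
```

>>> carry_out:
  moves:
    - [0.1, 0, 0.05, 0, 0, 0, 0]
    - [0.3, 0, 0.05, 0, 0, 0, 0]
    - [0.7, 0, 0.05, 0, 0, 0, 0]
    - [0.7, 0, 0.05, 0, 0, 0, 0]
    - [0.7, 0, 0.05, 0, 0, 0, 0]
    - [0.7, 0, 0.05, 0, 0, 0, 0]
    - [0.7, 0, 0.05, 0, 0, 0, 0]

```text
time: 10.25
position: [0.4964, 0.2786, 0.076]
tool_rot: [-0.205, -0.677, 0.677, 0.206]
ft_force: [-0.2, -0.4, -0.1]
grip_width: 0.0569
```

Run:
```python
from h import *
im=snap('w9');o=robot.get_obs();print(o['position'],o['ft_force'],o['grip_width'])
```

```text
[0.49640979 0.27860499 0.07604425] [-0.70343788  0.09552282  1.34686614] 0.058134560793838136
```

View pics/w9.png

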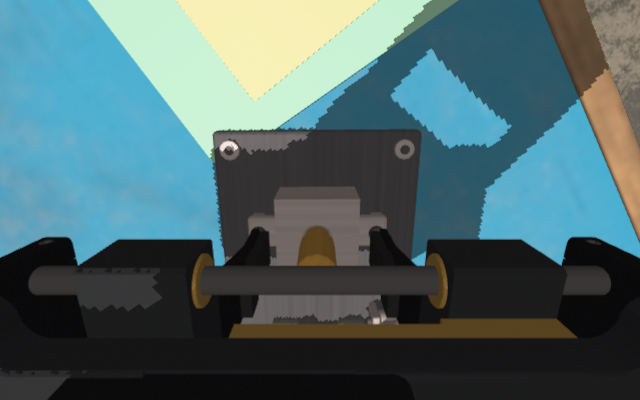

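>>> carry_out:
  moves:
    - [0.7, 0, -1, 0, 0, 0, 0]
    - [0.7, 0, -4, 0, 0, 0, 0]
    - [0.7, 0, -8, 0, 0, 0, 0]
    - [0.7, 0, -12, 0, 0, 0, 0]
    - [0.7, 0, -12, 1, 0, 0, 0]
    - [0.7, 0, -12, 3, 0, 0, 0]
    - [0.7, 0, -12, 3, 0, 0, 0]
    - [0.7, 0, -12, 3, 0, 0, 0]

```text
time: 11.1
position: [0.4796, 0.2535, 0.1961]
tool_rot: [0.206, 0.677, -0.676, -0.206]
ft_force: [-0.8, 0.4, -0.6]
grip_width: 0.0609
```

Run:
```python
from h import *
im=snap('w10');o=robot.get_obs();print(o['position'],o['ft_force'],o['grip_width'])
s=robot.camera('scene')[:,:,::-1];cv2.imwrite('pics/s10.png',cv2.resize(s[100:230,210:340],None,fx=5,fy=4.6,interpolation=cv2.INTER_CUBIC))
```

```text
[0.48005007 0.25380697 0.19596786] [-0.26868085 -0.08812233  0.75384211] 0.06050093053815749
```

View pics/w10.png

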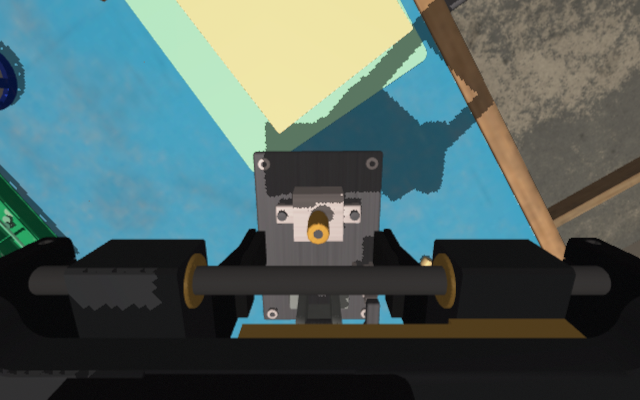

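View pics/s10.png

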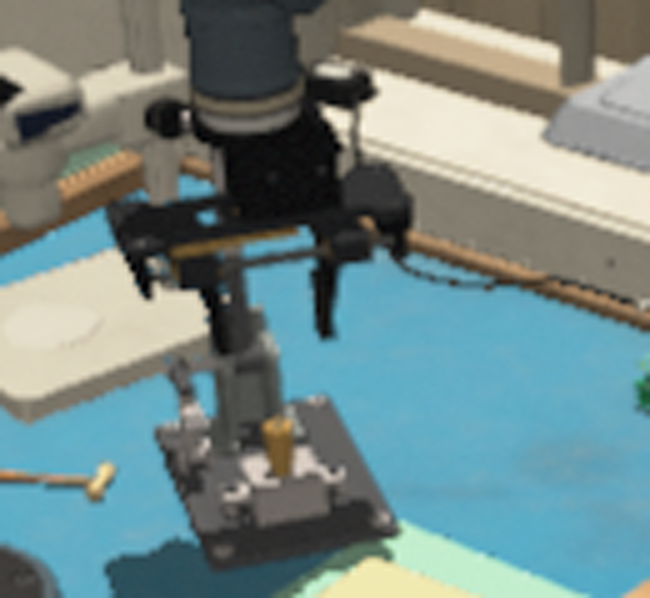

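>>> carry_out:
  moves:
    - [0.5, 2, 0, 4, 0, 0, 0]
    - [0.3, 4, 0, 7, 0, 0, 0]
    - [0, 4, 0, 7, 0, 0, 0]
    - [0, 4, 0, 7, 0, 0, 0]

```text
time: 11.6
position: [0.408, 0.2181, 0.1961]
tool_rot: [0.206, 0.677, -0.676, -0.205]
ft_force: [1.0, -1.1, -0.3]
grip_width: 0.0367
```

Run:
```python
from h import *
im=snap('w11');o=robot.get_obs();print(o['position'],o['q'],o['grip_width'])
```

```text
[0.40927111 0.21838473 0.19628163] [ 2.48483698e-01  3.92950992e-01  1.88243125e+00  1.10060392e-04
  8.63604275e-01 -2.30378661e+00] 0.032356505316839715
```

View pics/w11.png

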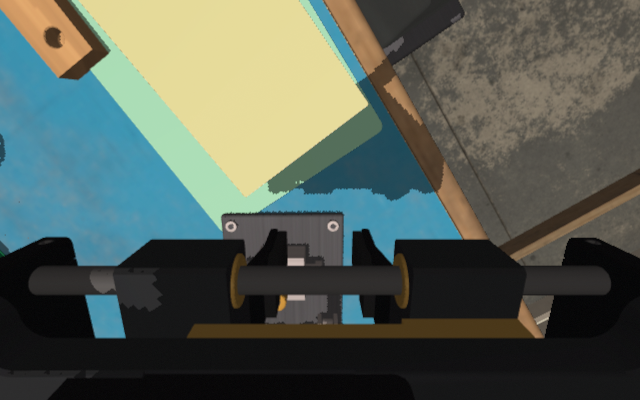

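>>> carry_out:
  moves:
    - [0, 0, -3, 0, 0, 0, 0]
    - [0, 1, -5.5, -4, 0, 0, 0]
    - [0, 1, -5.5, -8, 0, 0, 0]
    - [0, 1, -5.5, -11, 0, 0, 0]
    - [0, 1, -5.5, -12.5, 0, 0, 0]
    - [0, 1, -5.5, -12.5, 0, 0, 0]
    - [0, 1, -5.5, -12.5, 0, 0, 0]

```text
time: 12.35
position: [0.4692, 0.3275, 0.2506]
tool_rot: [-0.205, -0.676, 0.677, 0.205]
ft_force: [-1.1, 0.1, -0.2]
grip_width: 0.0007
```

Run:
```python
from h import *
im=snap('w12');o=robot.get_obs();print(o['position'],o['q'],o['grip_width'])
cv2.imwrite('pics/w12c.png',cv2.resize(im[120:300,220:420],None,fx=4,fy=3.3,interpolation=cv2.INTER_CUBIC))
s=robot.camera('scene')[:,:,::-1];cv2.imwrite('pics/s12.png',cv2.resize(s[100:230,210:340],None,fx=5,fy=4.6,interpolation=cv2.INTER_CUBIC))
```

```text
[0.46869524 0.32690581 0.2506207 ] [ 4.13659013e-01  4.52080182e-01  1.56519195e+00 -2.55015077e-04
  1.12549439e+00 -2.13826429e+00] 0.0007652401981778551
```

View pics/w12c.png

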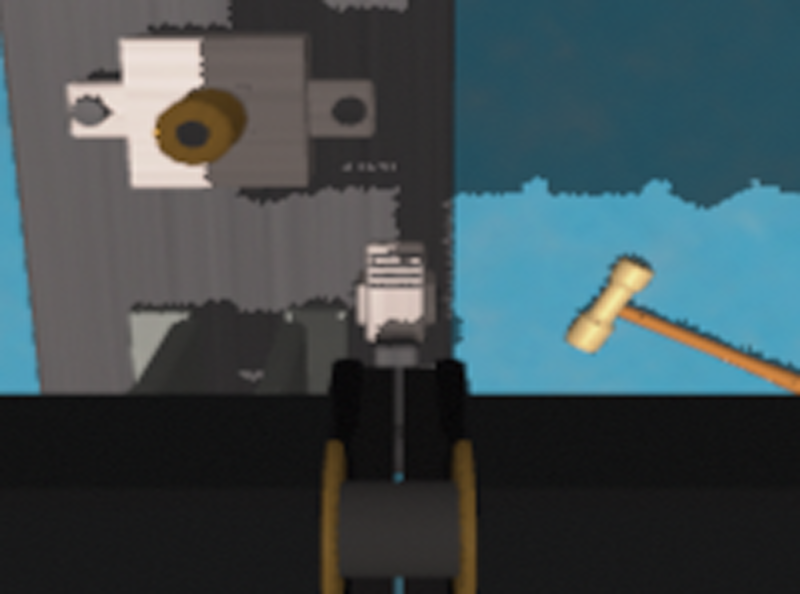

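View pics/s12.png

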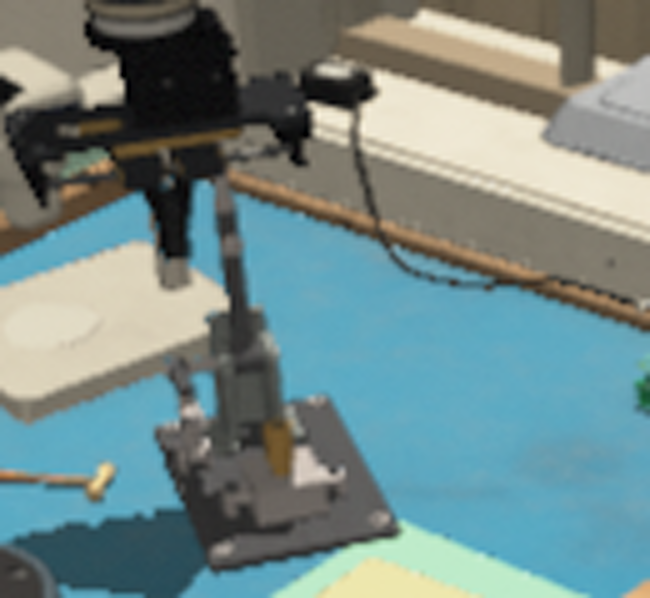

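Run:
```python
from h import *
p=robot.camera_params('wrist');E=np.load('pics/w12.npy');o=robot.get_obs()
Rc=R.from_quat(o['tool_rot']).as_matrix();T=lambda X:(Rc.T@(X-o['position'])*100).round(2)
px=lambda x,y:(220+x/4,120+y/3.3)
f=onz(p,*px(395,243),E,.07);print('tab front',f,T(f),'L/R',T(onz(p,*px(367,260),E,.07)),T(onz(p,*px(424,260),E,.07)))
b=onz(p,*px(193,132),E,.081);print('bush top',b,T(b))
bore=np.array([.4968,.2785]);P=np.array([.556,.831]);Q=np.array([-.831,.556])
d=f[:2]-b[:2];print('tab front rel bush press xy',d@P,d@Q)
q=robot.camera_params('scene');F=q['extrinsics']
for X in ((.04,.05,.07),(.074,.05,.07),(.074,.05,.1),(.074,.05,.12),(.1,.05,.12),(.1,.05,.1),(.1,0,.084),(.1,.0,.11),(0,0,.081)):
    w=bore+X[0]*P+X[1]*Q-[.0015,.003]; u,v=proj(q,F,[*w,X[2]]); print(X,'s_press px',((u-225)*5.4).round(),((v-115)*5.4).round())
```

```text
tab front [0.47687635 0.33703393 0.07      ] [-0.13 18.07 -1.35] L/R [-0.87 18.07 -1.92] [ 0.64 18.07 -1.92]
bush top [0.49745968 0.27813747 0.081     ] [-5.11 16.97  2.4 ]
tab front rel bush press xy 0.037498633295631724 0.049851182012275036
(0.04, 0.05, 0.07) s_press px 129.0 411.0
(0.074, 0.05, 0.07) s_press px 119.0 384.0
(0.074, 0.05, 0.1) s_press px 114.0 346.0
(0.074, 0.05, 0.12) s_press px 111.0 320.0
(0.1, 0.05, 0.12) s_press px 103.0 301.0
(0.1, 0.05, 0.1) s_press px 107.0 327.0
(0.1, 0, 0.084) s_press px 183.0 333.0
(0.1, 0.0, 0.11) s_press px 179.0 300.0
(0, 0, 0.081) s_press px 217.0 413.0
```

>>> carry_out:
  moves:
    - [0, -0.1, 4, -1.75, 0, 0, 0]
    - [0, -0.1, 8, -1.75, 0, 0, 0]
    - [0, -0.1, 11.5, -1.75, 0, 0, 0]
    - [0, -0.1, 14, -1.75, 0, 0, 0]
    - [0, -0.1, 14.8, -1.75, 0, 0, 0]
    - [0, -0.1, 14.8, -1.75, 0, 0, 0]

```text
time: 13.05
position: [0.4788, 0.3404, 0.1023]
tool_rot: [-0.205, -0.676, 0.677, 0.206]
ft_force: [-0.3, -0.0, 1.5]
grip_width: 0.0006
```

Run:
```python
from h import *
im=snap('w13');o=robot.get_obs();print(o['position'],o['ft_force'])
s=robot.camera('scene')[:,:,::-1];cv2.imwrite('pics/s13.png',cv2.resize(s[100:230,210:340],None,fx=5,fy=4.6,interpolation=cv2.INTER_CUBIC))
```

```text
[0.47964686 0.34093589 0.10352551] [ 0.41514652  0.25137453 -0.49912407]
```

View pics/w13.png

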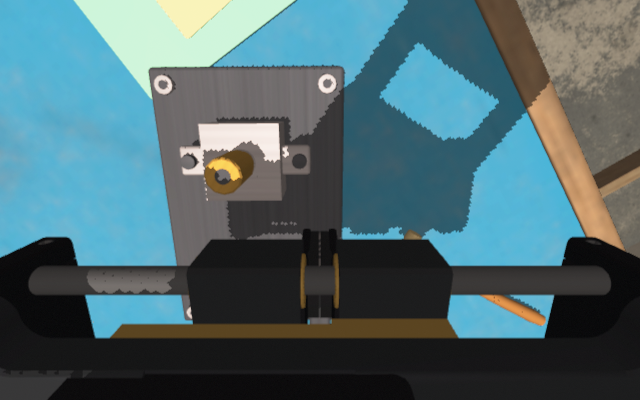

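View pics/s13.png

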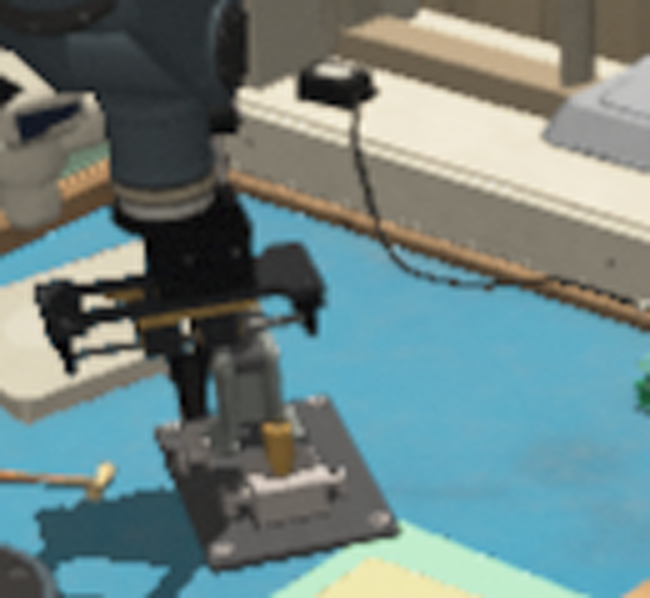

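>>> carry_out:
  moves:
    - [0, 0, 0.6, 0, 0, 0, 0]
    - [0, 0, 1.1, 0.1, 0, 0, 0]
    - [0, 0, 1.5, 0.4, 0, 0, 0]
    - [0, 0, 1.9, 0.8, 0, 0, 0]
    - [0, 0, 2.3, 1.2, 0, 0, 0]
    - [0, 0, 2.7, 1.6, 0, 0, 0]
    - [0, 0, 2.7, 1.6, 0, 0, 0]

```text
time: 13.85
position: [0.4678, 0.3232, 0.0769]
tool_rot: [-0.203, -0.673, 0.68, 0.206]
ft_force: [-2.6, -14.0, 11.1]
grip_width: 0.0005
```

Run:
```python
from h import *
im=snap('w14');o=robot.get_obs();print(o['position'],o['ft_force'])
s=robot.camera('scene')[:,:,::-1];cv2.imwrite('pics/s14.png',cv2.resize(s[100:230,210:340],None,fx=5,fy=4.6,interpolation=cv2.INTER_CUBIC))
```

```text
[0.46779822 0.32320067 0.07686297] [ -3.34851154 -14.12670702  10.22160496]
```

View pics/s14.png

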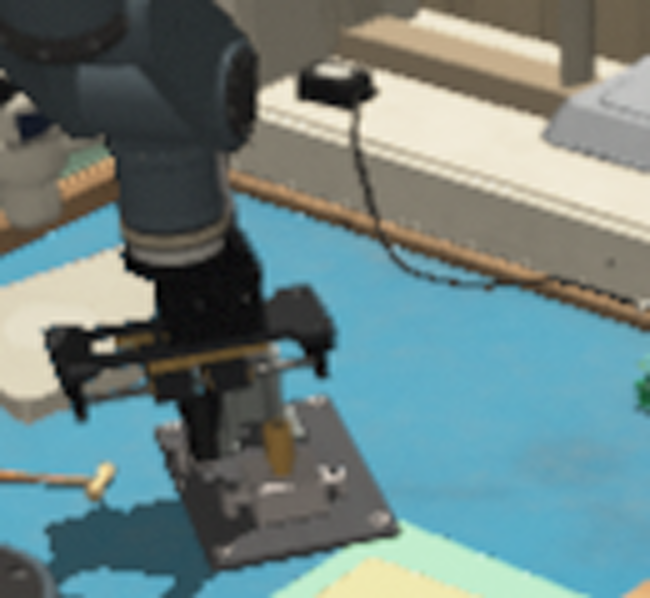

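>>> carry_out:
  moves:
    - [0, 0, -1, 0.4, 0, 0, 0]
    - [0, 0, -4, 0.6, 0, 0, 0]
    - [0, 0, -8, 0.6, 0, 0, 0]
    - [0, 0, -12, 0.6, 0, 0, 0]
    - [0, 0, -14.5, 0, 0, 0, 0]
    - [0, 0, -14.5, 0, 0, 0, 0]
    - [0, 0, -14.5, 0, 0, 0, 0]

```text
time: 14.65
position: [0.4705, 0.3282, 0.2219]
tool_rot: [0.206, 0.677, -0.676, -0.205]
ft_force: [0.0, 0.3, -0.1]
grip_width: 0.0004
```

Run:
```python
from h import *
im=snap('w15');o=robot.get_obs();print(o['position'],o['ft_force'],o['q'])
cv2.imwrite('pics/w15c.png',cv2.resize(im[120:300,220:420],None,fx=4,fy=3.3,interpolation=cv2.INTER_CUBIC))
s=robot.camera('scene')[:,:,::-1];cv2.imwrite('pics/s15.png',cv2.resize(s[100:230,210:340],None,fx=5,fy=4.6,interpolation=cv2.INTER_CUBIC))
```

```text
[0.46972851 0.327739   0.22064964] [ 0.15429433 -0.7426659  -0.39095759] [ 4.14083925e-01  4.90505350e-01  1.59365551e+00  1.81170007e-04
  1.05838503e+00 -2.13822840e+00]
```

View pics/w15c.png

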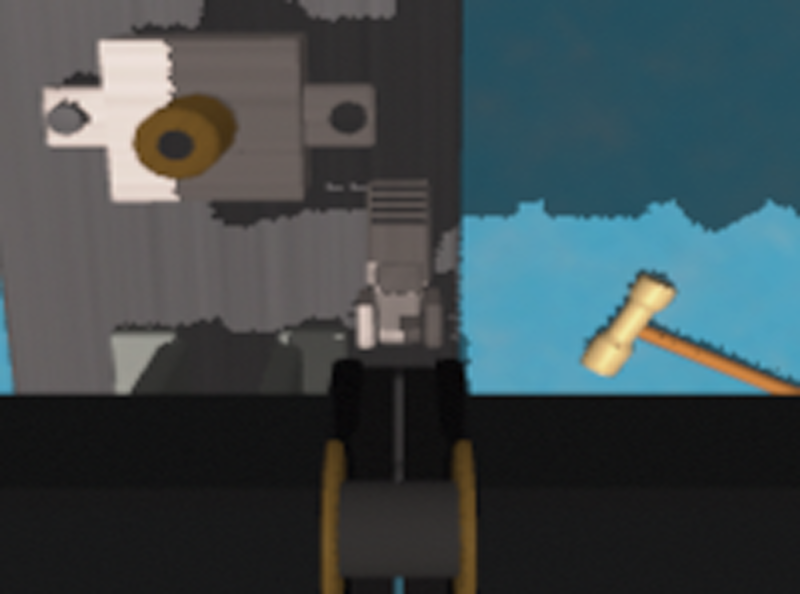

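View pics/s15.png

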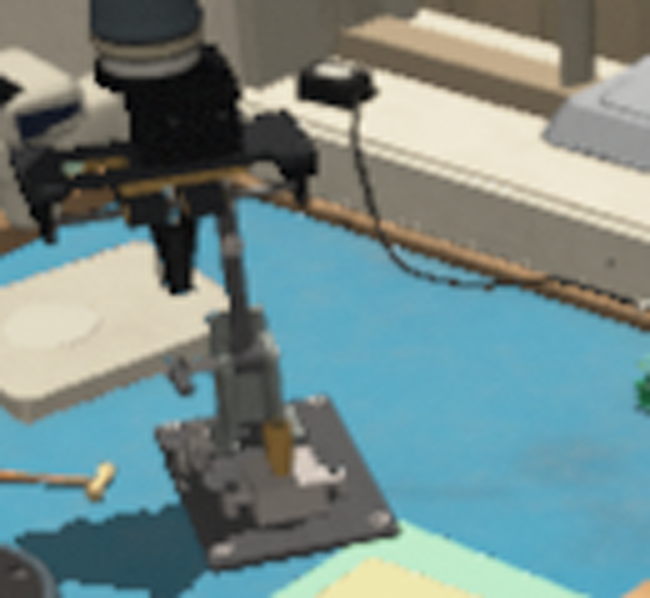

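>>> carry_out:
  moves:
    - [1, 0, -4.5, 0, 0, 0, 0]
    - [1, 0, -9, 0, 0, 0, 0]
    - [1, -1, -13, -1, 0, 0, 0]
    - [1, -3, -13.5, -3, 0, 0, 0]
    - [1, -5, -13.5, -6, 0, 0, 0]
    - [1, -5, -13.5, -8.5, 0, 0, 0]
    - [1, -5, -13.5, -9.2, 0, 0, 0]
    - [1, -5, -13.5, -9.2, 0, 0, 0]
    - [1, -5, -13.5, -9.2, 0, 0, 0]

```text
time: 15.65
position: [0.562, 0.376, 0.3547]
tool_rot: [-0.204, -0.676, 0.678, 0.206]
ft_force: [0.3, -0.8, 0.3]
grip_width: 0.0643
```

Run:
```python
from h import *
im=snap('w16');o=robot.get_obs();print(o['position'],o['ft_force'],o['q'],o['grip_width'])
s=robot.camera('scene')[:,:,::-1];cv2.imwrite('pics/s16.png',cv2.resize(s[60:220,170:330],None,fx=4.5,fy=3.7,interpolation=cv2.INTER_CUBIC))
```

```text
[0.5620739  0.37590698 0.35527884] [ 0.23813554 -0.03610651  0.85402062] [ 4.24693451e-01  5.13098065e-01  1.15270099e+00 -3.02376754e-04
  1.47834465e+00 -2.12742289e+00] 0.06844485156805175
```

View pics/w16.png

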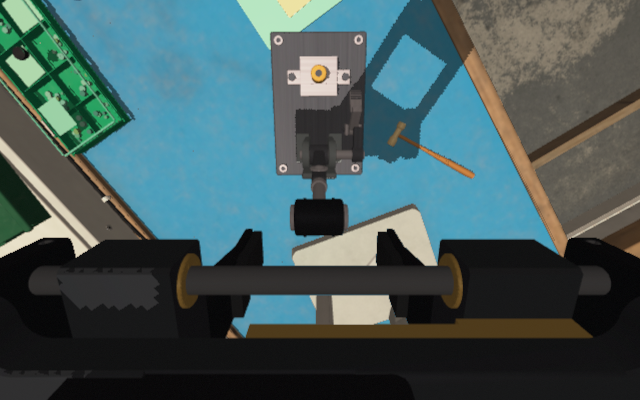

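View pics/s16.png

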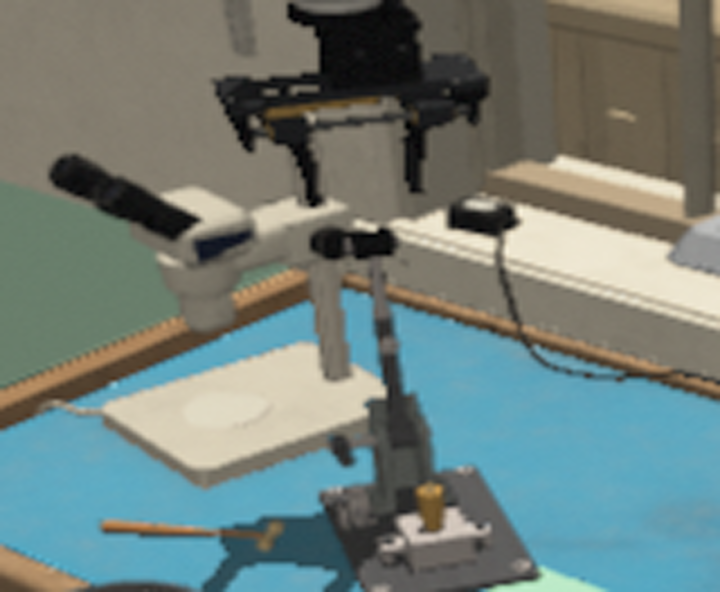

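Run:
```python
from h import *
im=cv2.imread('pics/w16.png');p=robot.camera_params('wrist');E=np.load('pics/w16.npy');o=robot.get_obs()
cv2.imwrite('pics/w16c.png',cv2.resize(im[160:250,270:370],None,fx=7,fy=6,interpolation=cv2.INTER_CUBIC))
Rc=R.from_quat(o['tool_rot']).as_matrix();T=lambda X:(Rc.T@(X-o['position'])*100).round(2)
for u,v in ((319.5,217),(319.5,199),(319.5,235)):
  g=onz(p,u,v,E,.283);print(g,T(g))
```

```text
[0.56169811 0.3749274  0.283     ] [-0.02  7.27  0.1 ]
[0.55432095 0.36388736 0.283     ] [-0.02  7.28  1.43]
[0.56932839 0.38634624 0.283     ] [-0.02  7.27 -1.27]
```

View pics/w16c.png

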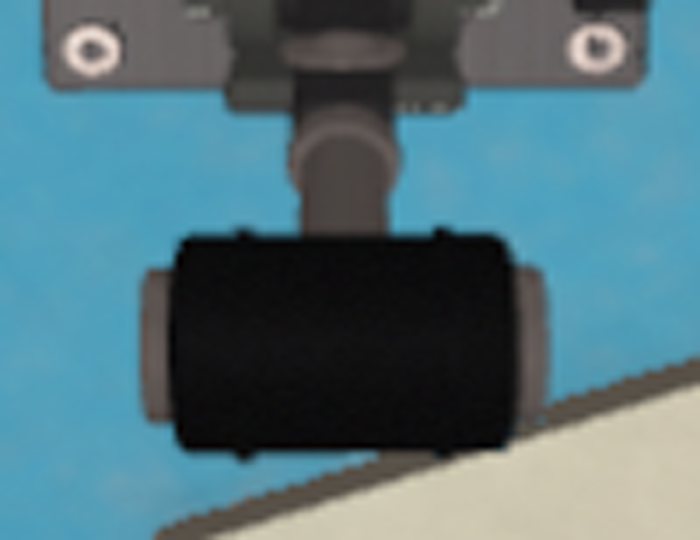

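>>> carry_out:
  moves:
    - [1, 0, 2, 0.1, 0, 0, 0]
    - [1, 0, 4, 0.1, 0, 0, 0]
    - [1, 0, 5.5, 0.1, 0, 0, 0]
    - [1, 0, 6.6, 0.1, 0, 0, 0]
    - [0.4, 0, 6.6, 0.1, 0, 0, 0]
    - [0.35, 0, 6.6, 0.1, 0, 0, 0]
    - [0.35, 0, 6.6, 0.1, 0, 0, 0]
    - [0.35, 0, 6.6, 0.1, 0, 0, 0]
    - [0.35, 0, 6.6, 0.1, 0, 0, 0]
    - [0.35, 0, 6.6, 0.1, 0, 0, 0]
    - [0.35, 0, 6.6, 0.1, 0, 0, 0]
    - [0.35, 0, 6.6, 0.1, 0, 0, 0]
  force: 30

```text
time: 16.95
position: [0.5625, 0.3759, 0.2902]
tool_rot: [0.205, 0.677, -0.677, -0.206]
ft_force: [-1.0, -0.1, 0.7]
grip_width: 0.0394
```

Run:
```python
from h import *
im=snap('w17');o=robot.get_obs();print(o['position'],o['ft_force'],o['q'],o['grip_width'])
```

```text
[0.56246809 0.37592339 0.29022859] [-1.1231562   0.56553396  2.09240211] [ 4.24174408e-01  5.60589057e-01  1.24335391e+00  4.19495769e-04
  1.33776283e+00 -2.12806326e+00] 0.03933516155304272
```

View pics/w17.png

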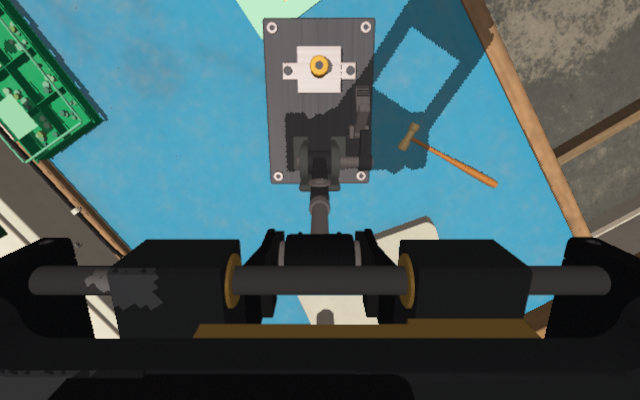

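Run:
```python
import numpy as np
for t in list(np.arange(.1,1.55,.1))+[1.55,1.6,1.64,1.665,1.68,1.70]:
    f=t-np.radians(5);print(round(t,3),'y',round(20*(np.cos(np.radians(5))-np.cos(f)),1),'z',round(20*(np.sin(f)+np.sin(np.radians(5))),1))
```

```text
0.1 y -0.1 z 2.0
0.2 y 0.1 z 4.0
0.3 y 0.4 z 6.0
0.4 y 0.9 z 7.9
0.5 y 1.6 z 9.8
0.6 y 2.5 z 11.6
0.7 y 3.6 z 13.2
0.8 y 4.8 z 14.8
0.9 y 6.2 z 16.3
1.0 y 7.7 z 17.6
1.1 y 9.3 z 18.7
1.2 y 11.1 z 19.7
1.3 y 12.9 z 20.5
1.4 y 14.8 z 21.1
1.5 y 16.8 z 21.5
1.55 y 17.8 z 21.6
1.6 y 18.8 z 21.7
1.64 y 19.6 z 21.7
1.665 y 20.1 z 21.7
1.68 y 20.4 z 21.7
1.7 y 20.8 z 21.7
```

>>> carry_out:
  moves:
    - [0.35, 0, -0.1, 1, 0, 0, 0]
    - [0.35, 0, -0.1, 2, 0, 0, 0]
    - [0.35, 0, 0, 3, 0, 0, 0]
    - [0.35, 0, 0.1, 4, 0, 0, 0]
    - [0.35, 0, 0.4, 6, 0, 0, 0]
    - [0.35, 0, 0.9, 7.9, 0, 0, 0]

```text
time: 17.6
position: [0.5182, 0.3091, 0.2804]
tool_rot: [0.206, 0.677, -0.676, -0.205]
ft_force: [4.2, 3.2, -9.0]
grip_width: 0.0397
```

Run:
```python
from h import *
im=snap('w18');o=robot.get_obs();print(o['position'],o['ft_force'],o['grip_width'])
s=robot.camera('scene')[:,:,::-1];cv2.imwrite('pics/s18.png',cv2.resize(s[60:220,170:330],None,fx=4.5,fy=3.7,interpolation=cv2.INTER_CUBIC))
```

```text
[0.51610666 0.30612286 0.27897909] [ 0.38692306 -4.21670583 -3.32410278] 0.03929751949163232
```

View pics/s18.png

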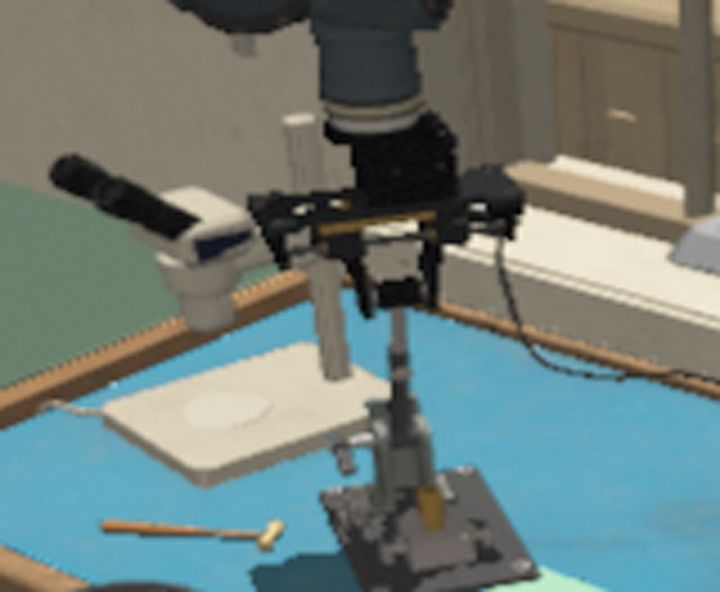

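>>> carry_out:
  moves:
    - [0.35, 0, 0.7, 1.9, 0, 0, 0]
    - [0.35, 0, 1.6, 3.7, 0, 0, 0]
    - [0.35, 0, 2.7, 5.3, 0, 0, 0]
    - [0.35, 0, 3.9, 6.9, 0, 0, 0]
    - [0.35, 0, 5.3, 8.4, 0, 0, 0]
    - [0.35, 0, 6.8, 9.7, 0, 0, 0]
    - [0.35, 0, 8.4, 10.8, 0, 0, 0]
    - [0.35, 0, 10.2, 11.8, 0, 0, 0]
    - [0.35, 0, 12, 12.6, 0, 0, 0]
    - [0.35, 0, 13.9, 13.2, 0, 0, 0]
    - [0.35, 0, 15.4, 13.5, 0, 0, 0]
    - [0.35, 0, 15.4, 13.5, 0, 0, 0]

```text
time: 18.9
position: [0.4451, 0.1984, 0.1261]
tool_rot: [0.206, 0.677, -0.676, -0.205]
ft_force: [2.7, 3.3, -4.5]
grip_width: 0.0396
```

Run:
```python
from h import *
im=snap('w19');o=robot.get_obs();print(o['position'],o['ft_force'],o['grip_width'])
s=robot.camera('scene')[:,:,::-1];cv2.imwrite('pics/s19.png',cv2.resize(s[120:240,200:320],None,fx=6,fy=5,interpolation=cv2.INTER_CUBIC))
```

```text
[0.44518402 0.19851507 0.12670724] [ 2.19464976  4.32812739 -3.46026234] 0.03950547444693394
```

View pics/s19.png

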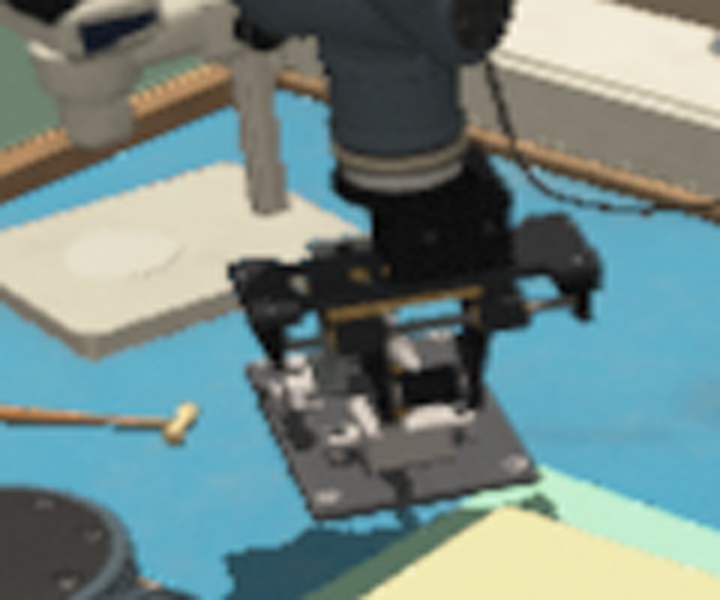

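View pics/w19.png

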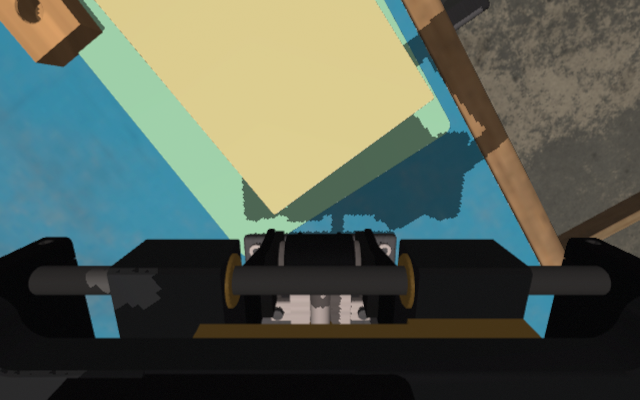

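>>> carry_out:
  moves:
    - [0.35, 0, 0.8, 0.1, 0, 0, 0]
    - [0.35, 0, 1.6, 0.2, 0, 0, 0]
    - [0.35, 0, 2.2, 0.25, 0, 0, 0]
    - [0.35, 0, 2.7, 0.3, 0, 0, 0]
    - [0.35, 0, 3.1, 0.3, 0, 0, 0]
    - [0.35, 0, 3.4, 0.3, 0, 0, 0]
    - [0.35, 0, 3.6, 0.3, 0, 0, 0]
    - [0.35, 0, 3.6, 0.3, 0, 0, 0]
    - [0.35, 0, 3.6, 0.3, 0, 0, 0]
  force: 40

```text
time: 19.9
position: [0.4434, 0.1958, 0.0916]
tool_rot: [0.207, 0.677, -0.676, -0.204]
ft_force: [2.5, 5.1, 5.3]
grip_width: 0.0396
```

Run:
```python
from h import *
im=snap('w20');o=robot.get_obs();print(o['position'],o['ft_force'],o['grip_width'])
s=robot.camera('scene')[:,:,::-1];cv2.imwrite('pics/s20.png',cv2.resize(s[150:230,230:310],None,fx=9,fy=7.5,interpolation=cv2.INTER_CUBIC))
```

```text
[0.44337422 0.19580862 0.09163352] [2.07060108 5.34832734 5.08459565] 0.03926938139848132
```

View pics/s20.png

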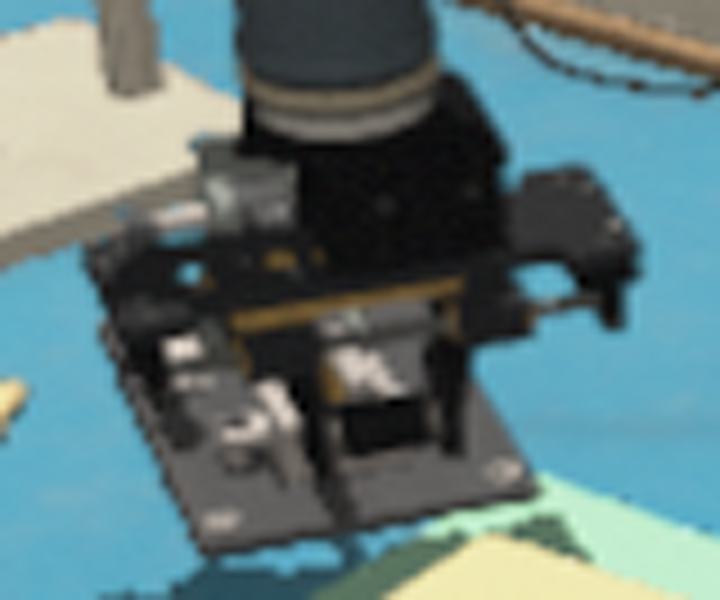

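View pics/w20.png

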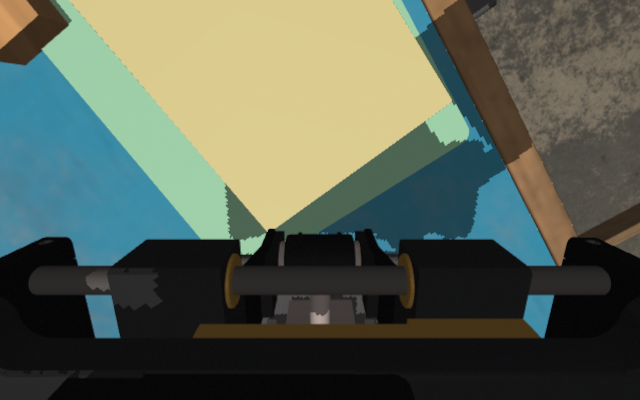

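>>> carry_out:
  moves:
    - [0.35, 0, 0.1, -0.1, 0, 0, 0]
    - [0.35, 0, 0.2, -0.2, 0, 0, 0]
    - [0.35, 0, 0.2, -0.2, 0, 0, 0]

```text
time: 20.3
position: [0.4434, 0.196, 0.0896]
tool_rot: [-0.205, -0.676, 0.677, 0.205]
ft_force: [1.0, -2.2, 6.8]
grip_width: 0.0396
```

>>> carry_out:
  moves:
    - [0.35, 0, 0.1, 0, 0, 0, 0]
    - [0.35, 0, 0.2, 0, 0, 0, 0]
    - [0.35, 0, 0.2, 0, 0, 0, 0]

```text
time: 20.6
position: [0.4434, 0.196, 0.0884]
tool_rot: [-0.206, -0.676, 0.677, 0.205]
ft_force: [-0.8, -3.1, 14.4]
grip_width: 0.0397
```

>>> carry_out:
  moves:
    - [0.35, 0, 0.1, 0, 0, 0, 0]
    - [0.35, 0, 0.2, 0, 0, 0, 0]
    - [0.35, 0, 0.2, 0, 0, 0, 0]

```text
time: 20.9
position: [0.4434, 0.196, 0.0874]
tool_rot: [-0.206, -0.676, 0.677, 0.204]
ft_force: [-1.5, -3.0, 23.4]
grip_width: 0.0393
```

>>> carry_out:
  moves:
    - [0.35, 0, -0.05, 0, 0, 0, 0]
    - [0.35, 0, -0.05, 0, 0, 0, 0]
    - [0.35, 0, -0.05, 0, 0, 0, 0]
    - [0.35, 0, -0.05, 0, 0, 0, 0]
    - [0.35, 0, -0.05, 0, 0, 0, 0]
    - [0.35, 0, -0.05, 0, 0, 0, 0]
    - [0.35, 0, -0.05, 0, 0, 0, 0]
    - [0.35, 0, -0.05, 0, 0, 0, 0]
    - [0.35, 0, -0.05, 0, 0, 0, 0]
    - [0.35, 0, -0.05, 0, 0, 0, 0]

```text
time: 21.9
position: [0.4434, 0.196, 0.0877]
tool_rot: [-0.206, -0.676, 0.677, 0.204]
ft_force: [-1.6, -2.4, 21.9]
grip_width: 0.0398
```

Run:
```python
from h import *
im=snap('w21');o=robot.get_obs();print(o['position'],o['ft_force'],o['grip_width'])
s=robot.camera('scene')[:,:,::-1];cv2.imwrite('pics/s21.png',cv2.resize(s[150:230,230:310],None,fx=9,fy=7.5,interpolation=cv2.INTER_CUBIC))
cv2.imwrite('pics/w21c.png',cv2.resize(im[220:350,240:400],None,fx=4.8,fy=4.5,interpolation=cv2.INTER_CUBIC))
t=robot.camera('top')[:,:,::-1];cv2.imwrite('pics/t21.png',t)
```

```text
[0.44341613 0.19601173 0.0877038 ] [-1.9297203  -2.22747018 21.79903019] 0.03937921251768849
```

View pics/s21.png

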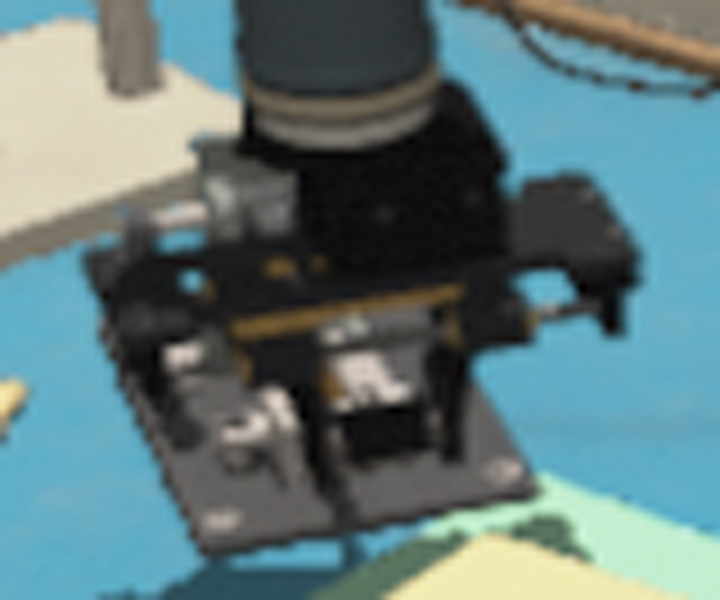

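View pics/w21c.png

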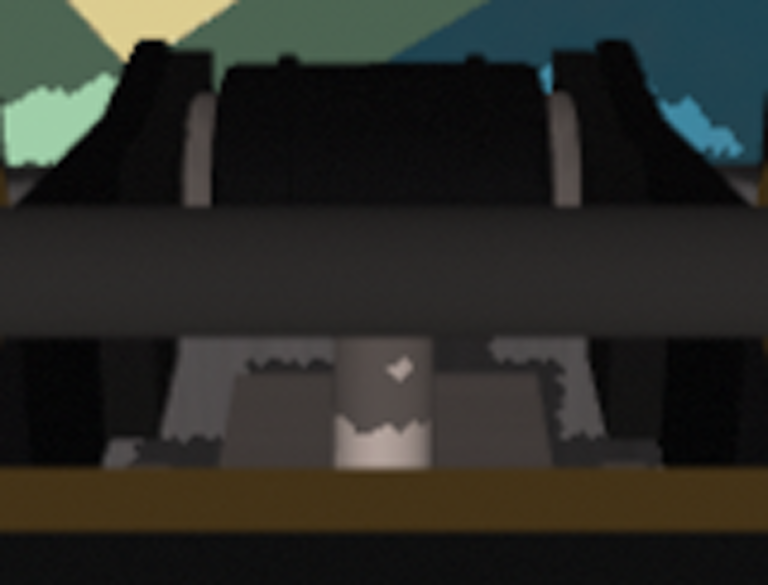

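View pics/t21.png

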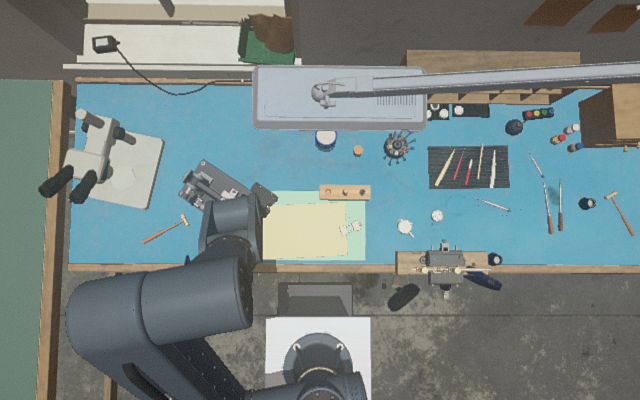

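Run:
```python
from rig import robot
print(robot.hand_in()); o=robot.get_obs();print(o['time'],o['position'],o['ft_force'])
```

```text
the job is handed in; nothing more can be done
None
the job is handed in; nothing more can be done
```

I placed the bush in the bore and let go with the lever parked and the catch standing. I then tipped the catch forward and pulled the lever down by its grip. The job was handed in at about 22 s with the lever still held down.

- **Bush placed:** after I let go and lifted clear, the wrist and scene pictures showed it upright in the bore.
- **Catch tipped:** it looked well forward in the picture. I did not measure the angle, but the force on the tab suggested it had reached its stop.
- **Bush pressed flush:** over the last 4 mm the force at the grip rose from about 7 N to 23 N. That is far stiffer than the spring, so the shoulder is on the block. I backed off slightly, and it held at about 22 N for the last second. From the tool height the lever angle is about 1.67 rad, against 1.665 expected at flush.
- **Other parts:** the final top view shows the dowel, the drift and the things lying around where they were.

At the end the gripper hid the bush's shoulder, so flushness rests on the force and the lever height, not on a direct view. No check failed. The only small disagreements were 1–3 mm between the cameras early on, which I settled by sighting the bush's foot against the bore in the same picture.

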